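# Draw brazing fittings from a hooked tray

## Task

With the tray hook, pull the upper tray of the fittings case right out to its stop by its finger hole (not with the fingers), and hang the hook back in its rest. Then take the tee and the elbow out of the tray and set each one down flat on the fire brick, without dropping it, each wholly on the brick beside the copper stub and not on top of anything. Leave the coupling in the tray, the lower tray shut, and the stub, jar and brush where they stand.

Things in the scene. Friction and masses are not known exactly. Their poses are not given: they have to be found in the camera images.
- case: grey sheet-steel fittings case, fixed: 190 deep (its x) x 294 wide (its y) x 109 mm high, two sliding trays one above the other, a clear rigid cover (4 mm, top at z = 109, rails to 112 mm, front edge at x = -88 mm) over the upper one. Origin: centre of its underside; +x points to its back, its front looks to -x
- tray (a joint): travel of the upper tray in m: 0 shut, 0.155 fully out (stop); it slides along the case's -x; friction about 2 N, it stays where it is left; may start up to 12 mm ajar
- finger_hole (a point): centre of the round finger hole (32 mm across) in the upper tray's upright front panel, on its outer face, 78 mm above the bench, 95 mm in front of the case's origin when shut; panel 4 mm thick, 282 wide, z = 55 to 103 mm; behind it an empty finger pocket 34 mm deep, floor at z = 59. Moves with the tray, axes as the case
- tray_floor (a point): top of the tray floor (59 mm above the bench), middle of the middle of three open compartments side by side at y = -90, 0, 90 mm from here, each 90 long (x) and 86 wide (y), walls 3 mm thick, 26 mm high. 86 mm behind the panel's outer face; moves with the tray, axes as the case. Fully out, all are 30 mm clear of the cover
- low_tray (a joint): travel of the lower tray in m, 0 shut; it looks like the upper one (own finger hole 28 mm above the bench) and is empty: not wanted
- hook: tray hook, 0.16 kg: dark wooden crossbar 14 x 112 x 18 mm (its x, y, z); a steel wire 7 mm thick goes straight down from its middle for 100 mm (bar centre to wire centre), 24 mm forward to its +x, then up 13 mm (end 16.5 mm above the lowest centre line). Origin: centre of the crossbar; z up
- hook_tip (a point): middle of the hook's upturned end: 24 mm forward and 93.5 mm below the hook's origin; axes as the hook
- hook_rest: fixed steel rest: base 90 x 130 x 8 mm, two uprights at y = -43 and 43 mm (6 thick, 44 long in x, tops at z = 129 mm, 80 apart inside), each with an open-topped notch 24 wide, 14 deep at x = 0. The hook's bar lies across both notches along y, bar centre at z = 124, wire hanging between; tip to either side. Origin: centre of underside
- tee: copper tee fitting 18 mm tube size, 20 mm thick over its sockets, 75 g or so, lying flat in a compartment: run 46 mm long along its y, with its axis at x = -7 mm; branch towards +x from the middle of the run, its open end at x = +17 mm. Origin: at mid-thickness (10 mm above what it lies on), in the middle of its outline; z up
- elbow: copper 90 degree elbow, 20 mm thick over its sockets, lying flat in a compartment: two legs from the corner at (-8, -8) mm, one along +x ending at x = +18 mm, one along +y ending at y = +18 mm. Origin: at mid-thickness (10 mm above what it lies on), in the middle of its outline; z up
- coupling: straight copper coupling, a tube 20 mm in diameter and 30 mm tall standing on end in a compartment; not wanted. Origin: centre of its foot
- brick: buff fire brick, 230 x 114 x 64 mm (its x, y, z), fixed flat on the bench; origin: centre of its underside, top at 64 mm
- stub: copper tube stub 22 mm in diameter (foot 27 mm) and 58 mm tall standing loose on the brick; bystander. Origin: centre of its foot
- jar: white flux jar, 54 mm in diameter, 62 mm tall; bystander. Origin: centre of its foot
- brush: small brush about 160 mm long lying on the bench along its x; bystander. Origin: under its middle
Not all that is in view belongs to the job. Of the things that look like the hook, the smallest one is meant. There is more than one size of the hook_rest; the one meant has the size given above.

How it is judged:
By the outcome, as a careful person would: the job done as asked, in the order asked, and still so for the second after the job is handed in, with the robot touching nothing.
It also fails if it takes over 72 s, if anything falls off the work surface, if the arm or the gripper's body presses on something with over 40 N, if the wrist force passes 120 N, or if a joint passes its speed limit or range.

## Robot

A 6-joint arm with a two-finger parallel gripper is mounted at the origin on the work surface. World frame = base frame: x ahead of the robot, y to its left, z up, the work surface at z = 0. Lengths are in mm, angles in degrees, forces in N, time in s.
With the tool pointing down it reaches from about 300 to 850 mm from the base axis. Payload 4.2 kg.
Tool frame: the origin (TCP) lies between the finger pads; the fingertips stand 8 mm ahead of it and the grasp point (between the pads) lies 11 mm behind it; x points along the fingers, y is the direction in which the jaws open and shut, and the axes are right-handed (so a half turn about x gives the same grasp; the last joint's range is limited). The gripper opens to 91 mm and grips with 3 to 60 N. Pads are 32 mm wide; open, the fingers measure 118 mm over their backs; the gripper's body (76 mm by 178 mm) begins 60 mm behind the grasp point.
Start: joints at [67.552, 18.312, 89.639, -0, 72.044, -1.146], TCP at [208.897, 535.728, 221.976] pointing down, gripper open.
Joint ranges: [-177.97, 177.97], [-48.28, 115.42], [12.27, 149.76], [-77.06, 257.06], [2.81, 150.46], [-146.56, 146.56]. Speed limits (degrees/s): [147.25, 147.25, 180, 180, 180, 180].

## Interface

Orientations are given as [roll, pitch, yaw] about the fixed x, y, z axes, in that order (R = Rz(yaw) Ry(pitch) Rx(roll)).
In Python, from workcell import env gives the robot as it stands.
- The arm moves only by the tool arm_command, never from a script. Its arguments are lists of equal length, an entry for each row: "slide": the shift along the tool's x, y, z in cm, a list of three; "turn": the turn, a rotation vector about the tool's x, y, z in rad, a list of three; "grip": the closure in counts, from 0 (fully open) to 255 (shut). A call has 1 to 20 rows; each row is the pose to reach, as a shift and turn from the pose commanded when the call began, along the tool's axes at that moment; what a row does not reach only later rows make up. A row lasts 1/12 s, in which the tool goes at most 41.7 mm and 7.16 degrees, less where a joint would pass 70% of its speed; a pose out of reach is approached as far as the arm can. A call with a gripper value outside its range is refused whole. The fingers move at their own pace and stop on an object; "newtons" is the grip in N (left out, the last holds). Time passes only in rows, so rows that repeat a pose let the fingers close. It gives the time, the measured TCP pose, the force and the opening at its end, in the units of the state.
- env.state(): the state, without advancing time (a new reading comes with each control period).
- env.grab_frame(name): name is "side" or "top"; returns (picture, depth): 384x512x3 uint8, red, green, blue; 384x512 float32, mm along the optical axis (not along the pixel's ray), 0 where there is no reading.
- env.calibration(name): a dict with "K" (3x3 intrinsics, pixels), "camera_from_world" (4x4, takes a point from world to camera coordinates). Camera axes: x right, y up, looking along -z (the intrinsics and any distortion apply to the point x, -y, -z); pixel columns grow to the right and rows downward; lengths in mm; the calibration is good to about 2 mm. A picture is of the moment at which its call begins. calibration takes no time and is no camera call.
- env.job_done(): hands the job in, once; it reports no verdict.
Trained networks look in the newest picture that a camera, given by its name, has taken for a name from the list of things; names that differ only in an ending like _2 or _b are one class to them, and where a whole thing is asked for, a point or a joint stands for the part that bears it (a point fixed in the world has none). Each returns a list of dicts, best first, with "p" (0 to 1); they miss things now and then, are a little off and sometimes report something else, mostly with a low value. They report only what shows in the picture. A call takes as long as a camera call. They do not tell look-alikes from the thing itself.
- env.search_frame(camera, label): "point" ([x, y, z] in mm, in world coordinates, good to about 4 mm: the middle of the surface that is visible of it).
The state is a dict: "time_s": time; "qpos": joint angles; "qvel": joint speeds; "effort": joint torques, N m; "ee_pos": TCP position; "ee_rot": TCP orientation; "force": force on the tool from outside, world axes, zero at the start; "torque": the same for the moment, N m; "gripper_width": finger opening in mm.
Only numpy, scipy, OpenCV 4.12 (cv2) and the standard library are available. Lean on these libraries where they do the work, as an engineer would, in place of code of your own. Each camera call takes 0.05 s, during which the arm holds its last target.

## Working session

There is one attempt and no reset: what is moved stays moved. The work goes in short steps, Python scripts to look and compute and a tool call to move; the robot and the scene stay as the last step left them, time stands still between calls to the robot, and variables do not carry over. Pictures are saved under pics/ and viewed, and the job is handed in when it is done.

Besides the shell and the picture viewer there is one more tool, called after ">>>" as name(argument=value, ...), one argument or row to a line, values as JSON. arm_command: Moves the arm, as the interface text tells. Its arguments: {"type":"object","properties":{"slide":{"type":"array","items":{"type":"array","items":{"type":"number"}}},"turn":{"type":"array","items":{"type":"array","items":{"type":"number"}}},"grip":{"type":"array","items":{"type":"number"}},"newtons":{"type":"number"}},"required":["slide","turn","grip"]}

```bash
ls; mkdir -p pics
python3 - <<'E'
from workcell import env
import cv2,numpy as np
print(env.state())
for n in("side","top"):
    p,d=env.grab_frame(n); cv2.imwrite(f"pics/{n}0.png",p[:,:,::-1]); np.savez(f"pics/{n}0.npz",p=p,d=d)
    c=env.calibration(n); print(n,c)
    for l in["hook","hook_rest","finger_hole","tray_floor","tee","elbow","coupling","brick","stub","jar","brush","case"]:
        print(l,[(np.round(r["point"]).tolist(),round(r["p"],2)) for r in env.search_frame(n,l)])
E
```

```text
pics
{'time_s': 0.0, 'qpos': array([ 6.75515100e+01,  1.83510458e+01,  8.97058216e+01, -7.59850204e-04,
        7.20433176e+01, -1.14688454e+00]), 'qvel': array([ 0.0477705 ,  0.00667389, -0.10461641, -0.04004488, -0.04328043,
        0.0369936 ]), 'effort': array([ 1.56614289e-03, -4.12466741e+01, -2.31978035e+01,  7.27002695e-02,
        4.56323905e-02, -1.74140341e-04]), 'ee_pos': array([208.71135215, 535.26331927, 221.13019264]), 'ee_rot': array([ -90.73373582,   89.89981234, -112.0351064 ]), 'force': array([ 0.86990581,  0.18432647, -0.73586494]), 'torque': array([ 0.03282278,  0.02045628, -0.01861651]), 'gripper_width': 91.18603884146842}
side {'K': array([[418.43835871,   0.        , 260.04122738],
       [  0.        , 418.43835871, 194.33321827],
       [  0.        ,   0.        ,   1.        ]]), 'camera_from_world': array([[ 7.92170714e-01, -6.10154368e-01, -1.33119059e-02,
        -2.97153421e+02],
       [ 4.18940091e-01,  5.27794906e-01,  7.38865169e-01,
        -3.28371998e+02],
       [-4.43795854e-01, -5.90884239e-01,  6.73721794e-01,
        -1.28761079e+03],
     
[... 970 characters left out ...]
718097e+02],
       [-6.45413258e-02,  9.07803155e-03,  9.97873743e-01,
        -1.28698633e+03],
       [ 0.00000000e+00,  0.00000000e+00,  0.00000000e+00,
         1.00000000e+00]])}
hook [([193.0, 286.0, 19.0], 0.85), ([455.0, 594.0, 25.0], 0.8), ([458.0, 354.0, 133.0], 0.51)]
hook_rest [([608.0, 469.0, 3.0], 0.97), ([451.0, 366.0, 11.0], 0.73), ([281.0, 494.0, 3.0], 0.71)]
finger_hole [([611.0, 20.0, 76.0], 0.82)]
tray_floor [([609.0, 22.0, 73.0], 0.86)]
tee [([675.0, 350.0, 61.0], 0.64)]
elbow []
coupling []
brick [([459.0, -351.0, 68.0], 0.66)]
stub []
jar [([674.0, 352.0, 61.0], 0.6)]
brush [([652.0, -353.0, 20.0], 0.94)]
case [([695.0, 16.0, 112.0], 0.61), ([611.0, 20.0, 74.0], 0.6)]
```

View pics/side0.png

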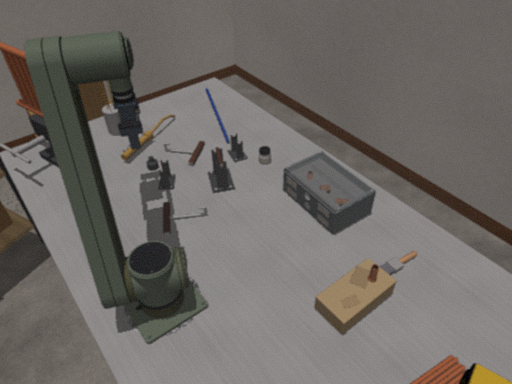

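View pics/top0.png

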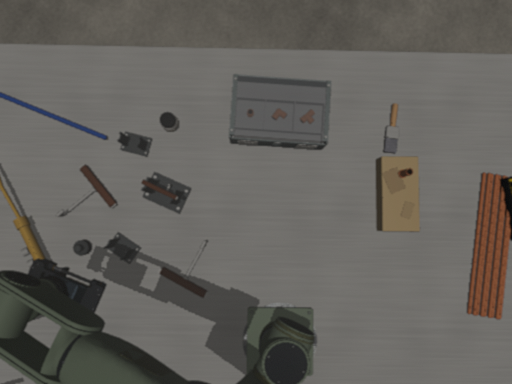

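Run:
```python
import cv2,numpy as np
def crop(n,r0,r1,c0,c1,out,s):
    p=np.load(f"pics/{n}0.npz")["p"][r0:r1,c0:c1,::-1]; cv2.imwrite(out,cv2.resize(p,None,fx=s,fy=s,interpolation=cv2.INTER_CUBIC))
crop("top",125,305,50,220,"pics/c1.png",3.3)
crop("side",130,240,130,280,"pics/c2.png",5)
crop("top",65,245,225,430,"pics/c3.png",3.3)
crop("side",150,335,275,420,"pics/c4.png",3.2)
```

```text
(no output)
```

View pics/c1.png

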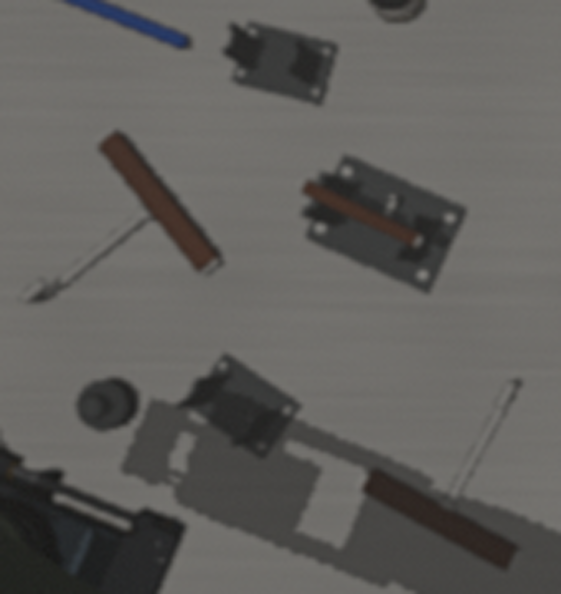

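View pics/c2.png

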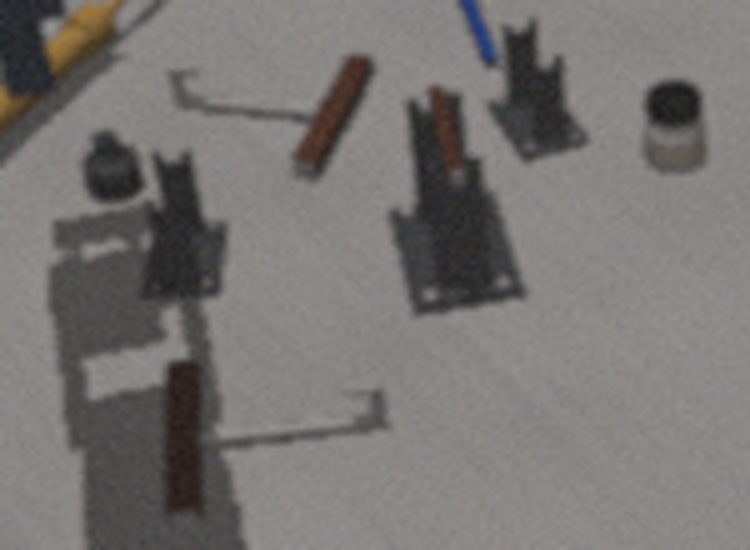

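View pics/c3.png

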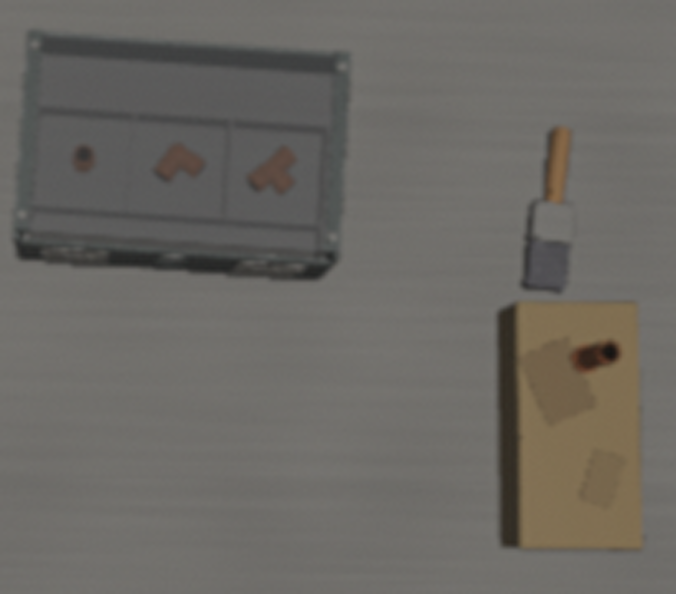

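View pics/c4.png

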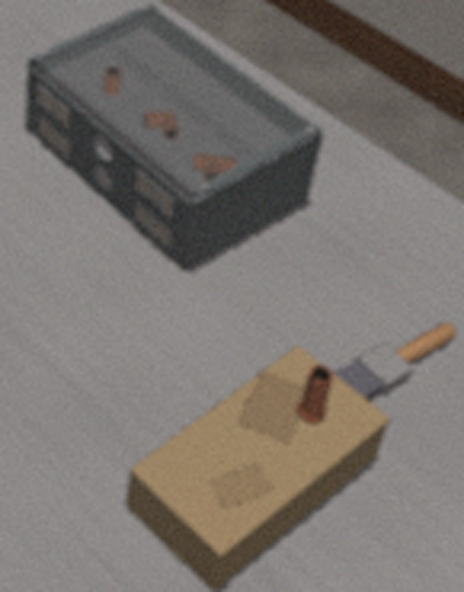

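```bash
cat > h.py <<'E'
import cv2,numpy as np
from workcell import env
def world(n,u,v,d):
    c=env.calibration(n);K=c["K"];T=np.linalg.inv(c["camera_from_world"])
    u,v,d=map(np.asarray,(u,v,d))
    x=(u-K[0,2])/K[0,0]*d;y=(v-K[1,2])/K[1,1]*d
    return np.stack([x,-y,-d],-1)@T[:3,:3].T+T[:3,3]
def cloud(n,d):
    v,u=np.mgrid[0:d.shape[0],0:d.shape[1]]
    return world(n,u,v,d)
def proj(n,P):
    c=env.calibration(n);P=np.atleast_2d(P);q=P@c["camera_from_world"][:3,:3].T+c["camera_from_world"][:3,3]
    w=np.stack([q[:,0],-q[:,1],-q[:,2]],-1)@c["K"].T
    return w[:,:2]/w[:,2:]
def at_z(n,u,v,z):
    "world point on pixel ray at height z"
    c=env.calibration(n);T=np.linalg.inv(c["camera_from_world"])
    o=T[:3,3];p=world(n,u,v,1000.)
    return o+(p-o)*((z-o[2])/(p[2]-o[2]))
E
python3 - <<'E'
from h import *
for n in("top","side"):
    f=np.load(f"pics/{n}0.npz");p,d=f["p"].astype(int),f["d"];W=cloud(n,d)
    ok=d>0
    r=(p[...,0]-p[...,2])
    print(n)
    # wood bars: reddish dark
    for nm,c in(("far",(455,594)),("near",(193,286)),("hang",(450,360))):
        m=ok&(r>15)&(abs(W[...,0]-c[0])<110)&(abs(W[...,1]-c[1])<110)
        k,l,s,ce=cv2.connectedComponentsWithStats(m.astype(np.uint8))
        i=1+np.argmax(s[1:,4]);P=W[l==i]
        (cx,cy),(a,b),t=cv2.minAreaRect(P[:,:2].astype(np.float32)); print(nm,len(P),round(cx),round(cy),round(a),round(b),round(t),"z",np.percentile(P[:,2],[5,50,95]).round(),ce[i].round())
    for nm,c in(("A",(608,465)),("B",(450,362)),("C",(281,490))):
        dd=np.hypot(W[...,0]-c[0],W[...,1]-c[1])
        m=ok&(dd<100)&(W[...,2]>5)&(W[...,2]<160); print(nm,"zmax",np.percentile(W[m][:,2],[50,90,98,100]).round())
        m=ok&(dd<110)&(p.sum(-1)<230)&(W[...,2]>4)&(W[...,2]<14)
        P=W[m];(cx,cy),(a,b),t=cv2.minAreaRect(P[:,:2].astype(np.float32)); print("   base",len(P),round(cx),round(cy),round(a),round(b),round(t))
E
```

```text
top
far 323 473 579 154 23 39 z [15. 20. 24.] [ 98. 186.]Traceback (most recent call last):
  File "<stdin>", line 11, in <module>
    return _wrapfunc(a, 'argmax', axis=axis, out=out, **kwds)
    return bound(*args, **kwds)
ValueError: attempt to get argmax of an empty sequence
```

Run:
```python
from h import *
for n in("top","side"):
    f=np.load(f"pics/{n}0.npz");p,d=f["p"].astype(int),f["d"];W=cloud(n,d)
    ok=d>0
    r=(p[...,0]-p[...,2])/(p.sum(-1)+1)
    print(n)
    for nm,c in(("far",(455,594)),("near",(193,286)),("hang",(450,360))):
        m=ok&(r>.12)&(abs(W[...,0]-c[0])<110)&(abs(W[...,1]-c[1])<110)
        k,l,s,ce=cv2.connectedComponentsWithStats(m.astype(np.uint8))
        if k<2: print(nm,"none",r[ok&(abs(W[...,0]-c[0])<60)&(abs(W[...,1]-c[1])<60)].max());continue
        i=1+np.argmax(s[1:,4]);P=W[l==i]
        (cx,cy),(a,b),t=cv2.minAreaRect(P[:,:2].astype(np.float32)); print(nm,len(P),round(cx),round(cy),round(a),round(b),round(t),"z",np.percentile(P[:,2],[5,50,95]).round(),ce[i].round())
    for nm,c in(("A",(608,465)),("B",(450,362)),("C",(281,490))):
        dd=np.hypot(W[...,0]-c[0],W[...,1]-c[1])
        m=ok&(dd<80)&(W[...,2]>5)&(W[...,2]<160); print(nm,"zmax",np.percentile(W[m][:,2],[50,90,98,100]).round())
        m=ok&(dd<110)&(p.sum(-1)<230)&(W[...,2]>4)&(W[...,2]<14)
        P=W[m];(cx,cy),(a,b),t=cv2.minAreaRect(P[:,:2].astype(np.float32)); print("   base",len(P),round(cx),round(cy),round(a),round(b),round(t))
```

```text
top
far 302 473 579 151 22 41 z [16. 20. 24.] [ 98. 186.]
near 1 155 247 0 0 0 z [27. 27. 27.] [200. 290.]
hang 131 457 361 103 11 66 z [129. 133. 136.] [159. 189.]
A zmax [ 9. 74. 88. 95.]
   base 287 608 466 201 87 57
B zmax [ 11. 132. 135. 140.]
   base 658 456 363 129 88 67
C zmax [ 8. 74. 88. 95.]
   base 410 250 506 194 134 50
side
far 99 470 575 146 24 41 z [16. 21. 25.] [196. 152.]
near 75 173 300 154 17 63 z [18. 21. 26.] [166. 218.]
hang 44 455 365 101 12 68 z [128. 133. 137.] [219. 156.]
A zmax [29. 77. 87. 92.]
   base 89 610 496 154 57 79
B zmax [ 51. 129. 134. 139.]
   base 194 451 360 134 84 67
C zmax [36. 77. 87. 91.]
   base 111 272 510 169 86 67
```

Run:
```python
from h import *
for n in("top","side"):
    f=np.load(f"pics/{n}0.npz");p,d=f["p"].astype(int),f["d"];W=cloud(n,d);ok=d>0
    print(n)
    b=ok&(abs(W[...,0]-700)<180)&(abs(W[...,1]-15)<200)
    print(np.histogram(W[b][:,2],bins=np.arange(-10,130,5))[0].tolist())
    m=b&(W[...,2]>90)&(W[...,2]<125)
    k,l,s,ce=cv2.connectedComponentsWithStats(m.astype(np.uint8));i=1+np.argmax(s[1:,4]);P=W[l==i]
    print("case",len(P),cv2.minAreaRect(P[:,:2].astype(np.float32)),P[:,2].mean())
    b=ok&(abs(W[...,0]-445)<180)&(abs(W[...,1]+360)<120)&(W[...,2]>57)&(W[...,2]<73)
    k,l,s,ce=cv2.connectedComponentsWithStats(b.astype(np.uint8));i=1+np.argmax(s[1:,4]);P=W[l==i]
    print("brick",len(P),cv2.minAreaRect(P[:,:2].astype(np.float32)),P[:,2].mean())
    b=ok&(abs(W[...,0]-445)<180)&(abs(W[...,1]+360)<120)&(W[...,2]>85)
    P=W[b];print("stub",len(P),P.mean(0),P.max(0),P.min(0))
    b=ok&(abs(W[...,0]-680)<60)&(abs(W[...,1]-350)<60)&(W[...,2]>50);P=W[b];print("jar",len(P),np.median(P,0) if len(P) else 0)
```

```text
top
[179, 2938, 3335, 274, 22, 40, 28, 17, 14, 18, 22, 1, 19, 142, 77, 44, 34, 26, 22, 36, 41, 40, 338, 3422, 2305, 88, 0]
case 6234 ((703.440673828125, 13.089492797851562), (294.2862548828125, 197.18162536621094), 86.88832092285156) 109.1014272912604
brick 2709 ((464.10247802734375, -360.1715087890625), (227.6600341796875, 117.04308319091797), 0.5577117800712585) 64.20005411152968
stub 76 [ 523.24501073 -361.7756174   114.56627614] [ 533.23497888 -354.43195025  128.09894349] [ 513.2655002  -376.13935589   85.25069561]
jar 204 [677.44900529 355.63725703  61.93517485]
side
[53, 1293, 1509, 160, 94, 90, 76, 82, 75, 82, 102, 68, 70, 120, 119, 127, 102, 95, 87, 89, 97, 103, 179, 1534, 1065, 41, 0]
case 3019 ((702.0313110351562, 13.462417602539062), (298.3957824707031, 200.31158447265625), 86.99562072753906) 108.27123064898643
brick 2467 ((459.74884033203125, -359.3628845214844), (233.6686553955078, 115.31997680664062), 0.7305540442466736) 64.19282921269098
stub 97 [ 517.93748181 -365.97698378  110.59390154] [ 532.96644233 -354.08938606  126.72431289] [ 509.85313597 -375.28257779   85.38033795]
jar 83 [674.83536578 352.5434162   61.03595372]
```

Run:
```python
from h import *
t=np.radians(-3.05);ex=np.array([np.cos(t),np.sin(t)]);ey=np.array([-ex[1],ex[0]])
for n in("top","side"):
    f=np.load(f"pics/{n}0.npz");p,d=f["p"].astype(int),f["d"];W=cloud(n,d);ok=d>0
    L=np.stack([(W[...,:2]-[703,13.2])@ex,(W[...,:2]-[703,13.2])@ey],-1)
    for lo,hi in((5,45),(60,98),(104,114)):
        b=ok&(abs(L[...,1])<135)&(W[...,2]>lo)&(W[...,2]<hi)&(L[...,0]<-80)&(L[...,0]>-130)
        print(n,lo,len(L[b]),np.percentile(L[b][:,0],[2,10,25,50,75]).round(1))
    b=ok&(abs(L[...,1])<160)&(W[...,2]>104);q=L[b];print(np.percentile(q[:,0],[.5,99.5]).round(1),np.percentile(q[:,1],[.5,99.5]).round(1))
s=cv2.imread("pics/side0.png")[170:235,275:360];cv2.imwrite("pics/c5.png",cv2.resize(s,None,fx=9,fy=9,interpolation=cv2.INTER_CUBIC))
for n in("top","side"):
  for dx in(0,6,12):
    P=np.r_[np.array([703,13.2])-(95+dx)*ex,78];print(n,dx,P.round(1),proj(n,P).round(1))
```

```text
top 5 198 [-126.  -112.3  -93.7  -92.6  -91.8]
top 60 243 [-97.4 -96.6 -95.9 -95.3 -94.6]
top 104 212 [-95.5 -94.5 -85.5 -83.6 -81.8]
[-754.6   97. ] [-144.   147.8]
side 5 386 [-110.4  -96.2  -95.1  -93.5  -92.2]
side 60 365 [-100.7  -99.5  -98.2  -96.8  -95.5]
side 104 154 [-99.1 -97.1 -88.4 -85.3 -83. ]
[-850.6 1201.8] [-140.8  156.2]
top 0 [608.1  18.3  78. ] [[277.5 142.7]]
top 6 [602.1  18.6  78. ] [[277.4 144.7]]
top 12 [596.2  18.9  78. ] [[277.3 146.6]]
side 0 [608.1  18.3  78. ] [[307.6 196.1]]
side 6 [602.1  18.6  78. ] [[306.4 196.7]]
side 12 [596.2  18.9  78. ] [[305.1 197.4]]
```

View pics/c5.png

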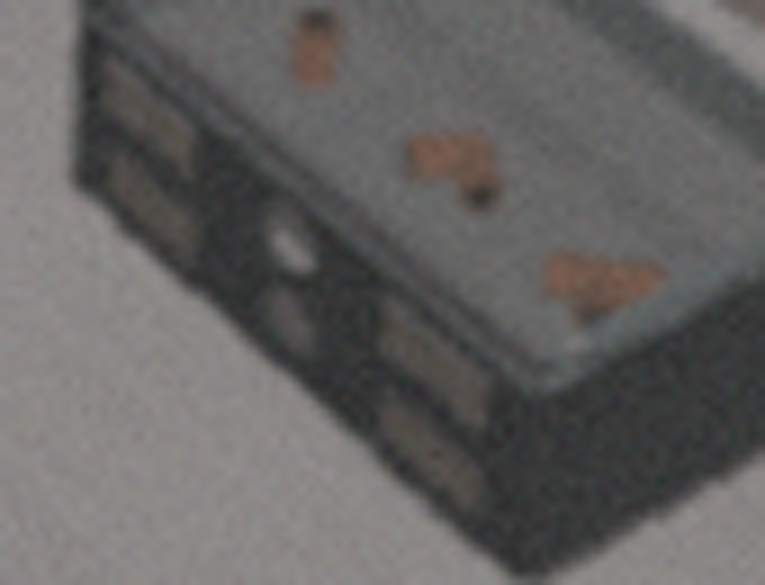

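```bash
cat > pl.py <<'E'
# usage: pl.py x y z phi -> slide cm / turn rad from commanded pose; pl.py commit sx sy sz tx
import sys,json,numpy as np
F="cmd.json"
try: c=json.load(open(F))
except Exception: c=[208.897,535.728,221.976,68.698]
a=sys.argv[1:]
y=lambda p:np.array([np.cos(np.radians(p)),np.sin(np.radians(p)),0]);z=lambda p:y(p-90);x=np.array([0,0,-1.])
if a and a[0]=="commit":
    s=[10*float(v) for v in a[1:4]];t=float(a[4])
    p=np.array(c[:3])+s[0]*x+s[1]*y(c[3])+s[2]*z(c[3]);c=[*p,c[3]-np.degrees(t)];json.dump(c,open(F,"w"))
    a=a[5:]
print("cmd",np.round(c,2))
if a:
    for i in range(0,len(a),4):
        T=list(map(float,a[i:i+4]));d=np.array(T[:3])-c[:3]
        print(T,"slide",[round(float(d@v)/10,2) for v in(x,y(c[3]),z(c[3]))],"turn",round(float(np.radians(c[3]-T[3])),3))
E
python3 pl.py 456 362.5 222 -23
```

```text
cmd [208.9  535.73 221.98  68.7 ]
[456.0, 362.5, 222.0, -23.0] slide [-0.0, -7.16, 29.32] turn 1.6
```

Candidates for the hook:
- (160,189) in the top view hangs in the 90x130 rest and its bar measures about 105 mm.
- (98,186) lies on the bench and its bar is about 150 mm.
- (185,283) lies on the bench and its bar is about 154 mm.

The hanging one is the smallest. Its rest is 129 mm high; the other rests, at (135,143) and (123,247), are about 88 mm. In crop c1, which I already viewed, the tip shows as a bright spot on the bar's +x side.

>>> arm_command(
  slide=[
    [0,-1,4],
    [0,-2,8],
    [0,-3,12],
    [0,-4,16],
    [0,-5,20],
    [0,-6,24],
    [0,-7.16,29.32],
    [0,-7.16,29.32],
    [0,-7.16,29.32],
    [0,-7.16,29.32],
    [0,-7.16,29.32],
    [0,-7.16,29.32],
    [0,-7.16,29.32],
    [0,-7.16,29.32],
    [0,-7.16,29.32],
    [0,-7.16,29.32],
  ],
  turn=[
    [0.11,0,0],
    [0.22,0,0],
    [0.33,0,0],
    [0.44,0,0],
    [0.55,0,0],
    [0.66,0,0],
    [0.77,0,0],
    [0.88,0,0],
    [0.99,0,0],
    [1.1,0,0],
    [1.21,0,0],
    [1.32,0,0],
    [1.43,0,0],
    [1.54,0,0],
    [1.6,0,0],
    [1.6,0,0],
  ],
  grip=[0,0,0,0,0,0,0,0,0,0,0,0,0,0,0,0],
  newtons=40,
)

```text
time_s: 2.63
ee_pos: [456.0, 362.5, 222.0]
ee_rot: [-156.2, 90.0, 90.8]
force: [0.6, 0.5, 0.8]
gripper_width: 91.0
```

```bash
python3 pl.py commit 0 -7.16 29.32 1.6 456 362.5 114 -23
python3 - <<'E'
from h import *
for n in("side","top"):
    p,d=env.grab_frame(n); cv2.imwrite(f"pics/{n}1.png",p[:,:,::-1])
s=cv2.imread("pics/side1.png")[90:210,150:280];cv2.imwrite("pics/c6.png",cv2.resize(s,None,fx=5,fy=5,interpolation=cv2.INTER_CUBIC))
E
```

```text
cmd [456.05 362.51 221.98 -22.98]
[456.0, 362.5, 114.0, -23.0] slide [10.8, -0.0, 0.0] turn 0.0
```

View pics/c6.png

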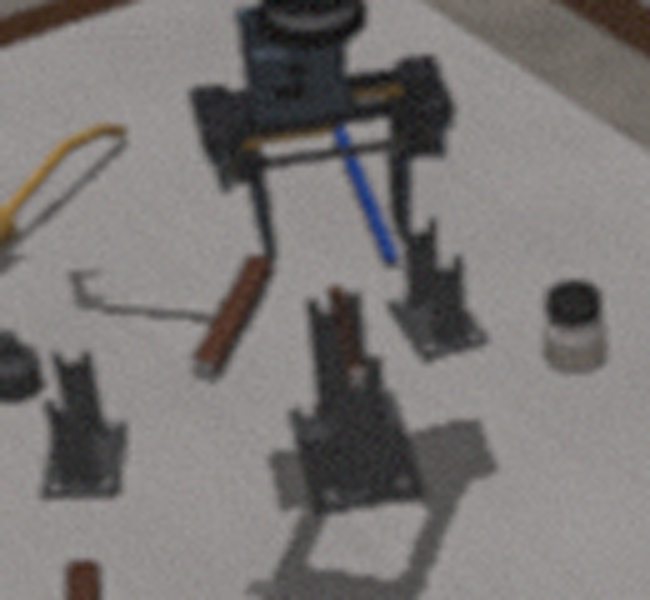

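The gripper stands open over the hanging hook (side view about (219,156)), with the jaws across the bar. Next I go down and close.

>>> arm_command(
  slide=[
    [2,0,0],
    [4,0,0],
    [6,0,0],
    [8,0,0],
    [9.5,0,0],
    [10.4,0,0],
    [10.8,0,0],
    [10.8,0,0],
    [10.8,0,0],
    [10.8,0,0],
    [10.8,0,0],
    [10.8,0,0],
    [10.8,0,0],
    [10.8,0,0],
    [10.8,0,0],
    [10.8,0,0],
    [10.8,0,0],
    [10.8,0,0],
  ],
  turn=[
    [0,0,0],
    [0,0,0],
    [0,0,0],
    [0,0,0],
    [0,0,0],
    [0,0,0],
    [0,0,0],
    [0,0,0],
    [0,0,0],
    [0,0,0],
    [0,0,0],
    [0,0,0],
    [0,0,0],
    [0,0,0],
    [0,0,0],
    [0,0,0],
    [0,0,0],
    [0,0,0],
  ],
  grip=[0,0,0,0,0,0,0,0,255,255,255,255,255,255,255,255,255,255],
)

```text
time_s: 4.23
ee_pos: [456.0, 362.5, 113.9]
ee_rot: [-95.2, 90.0, 151.8]
force: [-0.0, -0.1, 0.3]
gripper_width: 27.5
```

>>> arm_command(
  slide=[
    [0,0,0],
    [0,0,0],
    [0,0,0],
    [0,0,0],
    [0,0,0],
    [0,0,0],
  ],
  turn=[
    [0,0,0],
    [0,0,0],
    [0,0,0],
    [0,0,0],
    [0,0,0],
    [0,0,0],
  ],
  grip=[255,255,255,255,255,255],
)

```text
time_s: 4.73
ee_pos: [456.2, 362.5, 114.0]
ee_rot: [125.7, 90.0, 12.7]
force: [0.5, 0.6, -1.2]
gripper_width: 13.6
```

```bash
python3 pl.py commit 10.8 0 0 0 456 362.5 241 -23
```

```text
cmd [456.05 362.51 113.98 -22.98]
[456.0, 362.5, 241.0, -23.0] slide [-12.7, -0.0, 0.0] turn 0.0
```

Gripped at 13.6 mm, which fits the 14 mm bar. Lift straight up.

>>> arm_command(
  slide=[
    [-0.5,0,0],
    [-1.5,0,0],
    [-3,0,0],
    [-5,0,0],
    [-7,0,0],
    [-9,0,0],
    [-11,0,0],
    [-12.3,0,0],
    [-12.7,0,0],
    [-12.7,0,0],
    [-12.7,0,0],
  ],
  turn=[
    [0,0,0],
    [0,0,0],
    [0,0,0],
    [0,0,0],
    [0,0,0],
    [0,0,0],
    [0,0,0],
    [0,0,0],
    [0,0,0],
    [0,0,0],
    [0,0,0],
  ],
  grip=[255,255,255,255,255,255,255,255,255,255,255],
)

```text
time_s: 5.65
ee_pos: [455.7, 362.2, 240.6]
ee_rot: [-34.8, 90.0, -147.7]
force: [-0.4, 0.2, -2.3]
gripper_width: 13.7
```

```bash
python3 pl.py commit -12.7 0 0 0 552 21.2 241 -3.05
python3 - <<'E'
from h import *
print(env.state()["force"])
for n in("side","top"):
    p,d=env.grab_frame(n); cv2.imwrite(f"pics/{n}2.png",p[:,:,::-1])
s=cv2.imread("pics/side2.png")[60:220,150:280];cv2.imwrite("pics/c7.png",cv2.resize(s,None,fx=3.7,fy=3.7,interpolation=cv2.INTER_CUBIC))
E
```

```text
cmd [456.05 362.51 240.98 -22.98]
[552.0, 21.2, 241.0, -3.05] slide [-0.0, 22.16, 27.68] turn -0.348
[-0.40137522  0.22551565 -2.32635596]
```

View pics/c7.png

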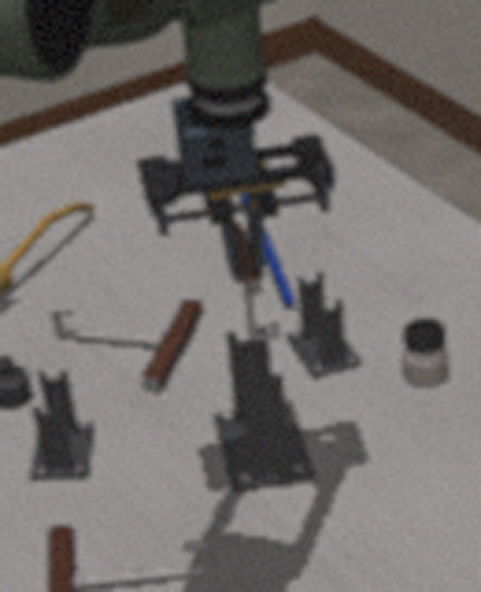

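The hook hangs from the gripper at about side px (219,145), with its tip pointing right (+x). The rest is empty. I'll carry it to the case.

>>> arm_command(
  slide=[
    [0,1.1,1.4],
    [0,3.2,4],
    [0,5.4,6.75],
    [0,7.6,9.5],
    [0,9.8,12.25],
    [0,12,15],
    [0,14.2,17.75],
    [0,16.4,20.5],
    [0,18.6,23.25],
    [0,20.5,25.6],
    [0,21.6,27],
    [0,22.16,27.68],
    [0,22.16,27.68],
    [0,22.16,27.68],
    [0,22.16,27.68],
    [0,22.16,27.68],
  ],
  turn=[
    [-0.03,0,0],
    [-0.06,0,0],
    [-0.09,0,0],
    [-0.12,0,0],
    [-0.15,0,0],
    [-0.18,0,0],
    [-0.21,0,0],
    [-0.24,0,0],
    [-0.27,0,0],
    [-0.3,0,0],
    [-0.33,0,0],
    [-0.348,0,0],
    [-0.348,0,0],
    [-0.348,0,0],
    [-0.348,0,0],
    [-0.348,0,0],
  ],
  grip=[255,255,255,255,255,255,255,255,255,255,255,255,255,255,255,255],
)

```text
time_s: 7.08
ee_pos: [551.7, 22.1, 240.6]
ee_rot: [-115.7, 90.0, 151.3]
force: [-0.4, -0.2, -1.9]
gripper_width: 13.8
```

```bash
python3 pl.py commit 0 22.16 27.68 -0.348 552 21.2 162 -3.05
```

```text
cmd [552.03  21.16 240.98  -3.04]
[552.0, 21.2, 162.0, -3.05] slide [7.9, -0.0, -0.0] turn 0.0
```

>>> arm_command(
  slide=[
    [1.5,0,0],
    [3,0,0],
    [5,0,0],
    [6.5,0,0],
    [7.5,0,0],
    [7.9,0,0],
    [7.9,0,0],
    [7.9,0,0],
    [7.9,0,0],
  ],
  turn=[
    [0,0,0],
    [0,0,0],
    [0,0,0],
    [0,0,0],
    [0,0,0],
    [0,0,0],
    [0,0,0],
    [0,0,0],
    [0,0,0],
  ],
  grip=[255,255,255,255,255,255,255,255,255],
)

```text
time_s: 7.83
ee_pos: [552.8, 21.4, 163.0]
ee_rot: [97.3, 89.9, 4.2]
force: [-0.2, -0.7, -1.7]
gripper_width: 13.8
```

```bash
python3 pl.py commit 7.9 0 0 0 597.1 18.8 162 -3.05
python3 - <<'E'
from h import *
print(env.state()["ee_pos"])
for n in("side","top"):
    p,d=env.grab_frame(n); cv2.imwrite(f"pics/{n}3.png",p[:,:,::-1]);np.savez(f"pics/{n}3.npz",p=p,d=d)
s=cv2.imread("pics/side3.png")[130:230,240:360];cv2.imwrite("pics/c8.png",cv2.resize(s,None,fx=6,fy=6,interpolation=cv2.INTER_CUBIC))
s=cv2.imread("pics/top3.png")[80:200,220:350];cv2.imwrite("pics/c9.png",cv2.resize(s,None,fx=4.5,fy=4.5,interpolation=cv2.INTER_CUBIC))
t=np.radians(-3.05);o=np.array(env.state()["ee_pos"])+[0,0,10]
for v in(12-103.5+6.5,):pass
tip=o+np.array([24*np.cos(t),24*np.sin(t),-93.5]);print("exp tip px",proj("side",tip),"wire bottom",proj("side",o-[0,0,100]))
E
```

```text
cmd [552.03  21.16 161.98  -3.04]
[597.1, 18.8, 162.0, -3.05] slide [-0.0, 4.51, -0.0] turn 0.0
[552.77899362  21.35421711 163.01954902]
exp tip px [[300.83120416 199.22999927]] wire bottom [[295.47827993 203.21037489]]
```

View pics/c8.png

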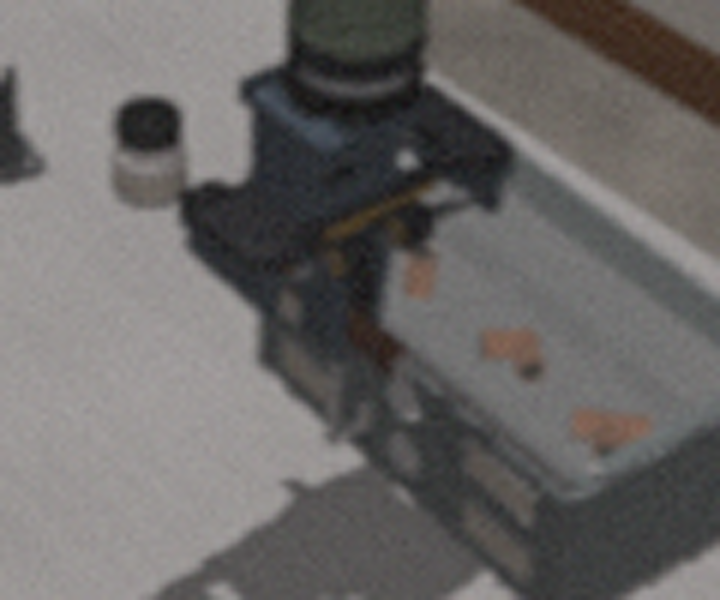

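View pics/c9.png

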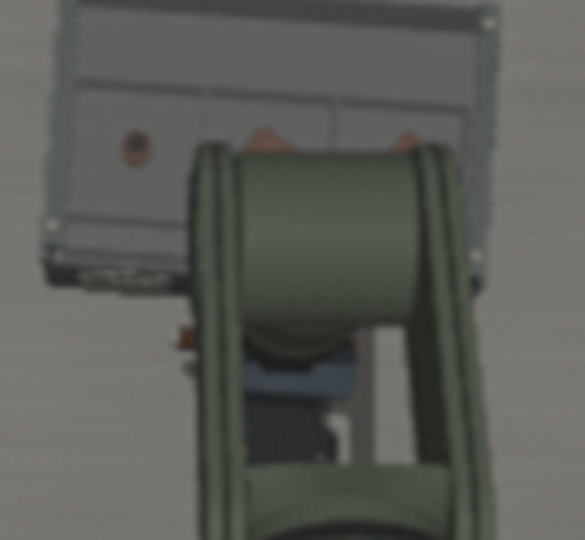

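>>> arm_command(
  slide=[
    [0,0.5,0],
    [0,1,0],
    [0,1.5,0],
    [0,2,0],
    [0,2.5,0],
    [0,2.5,0],
    [0,2.5,0],
  ],
  turn=[
    [0,0,0],
    [0,0,0],
    [0,0,0],
    [0,0,0],
    [0,0,0],
    [0,0,0],
    [0,0,0],
  ],
  grip=[255,255,255,255,255,255,255],
)

```text
time_s: 8.52
ee_pos: [577.2, 19.8, 161.7]
ee_rot: [-98.2, 90.0, 168.8]
force: [-0.3, 0.0, -1.0]
gripper_width: 13.7
```

>>> arm_command(
  slide=[
    [0,0.3,0],
    [0,0.6,0],
    [0,0.9,0],
    [0,1.2,0],
    [0,1.5,0],
    [0,1.8,0],
    [0,2,0],
    [0,2,0],
    [0,2,0],
    [0,2,0],
  ],
  turn=[
    [0,0,0],
    [0,0,0],
    [0,0,0],
    [0,0,0],
    [0,0,0],
    [0,0,0],
    [0,0,0],
    [0,0,0],
    [0,0,0],
    [0,0,0],
  ],
  grip=[255,255,255,255,255,255,255,255,255,255],
)

```text
time_s: 9.35
ee_pos: [596.8, 18.8, 161.9]
ee_rot: [-112.0, 90.0, 155.0]
force: [-0.4, -0.1, -1.3]
gripper_width: 13.8
```

```bash
python3 pl.py commit 0 2.5 0 0; python3 pl.py commit 0 2 0 0 597.1 18.8 176 -3.05
python3 - <<'E'
from h import *
print(env.state()["ee_pos"])
for n in("side",):
    p,d=env.grab_frame(n); cv2.imwrite(f"pics/{n}4.png",p[:,:,::-1]);np.savez(f"pics/{n}4.npz",p=p,d=d)
s=cv2.imread("pics/side4.png")[130:230,240:360];cv2.imwrite("pics/c10.png",cv2.resize(s,None,fx=6,fy=6,interpolation=cv2.INTER_CUBIC))
E
```

```text
cmd [577.    19.84 161.98  -3.04]
cmd [596.97  18.78 161.98  -3.04]
[597.1, 18.8, 176.0, -3.05] slide [-1.4, 0.01, -0.0] turn 0.0
[596.81443772  18.79934436 161.88498632]
```

View pics/c10.png

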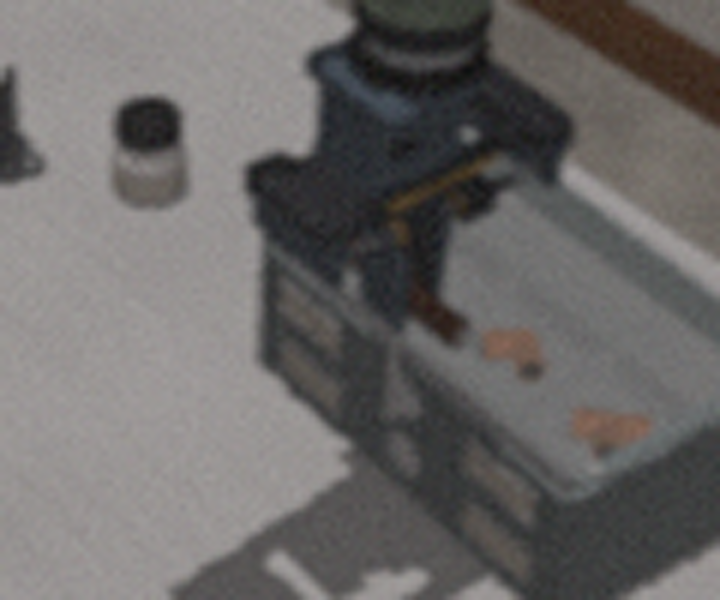

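The hook wire is at the hole (crop about (400,390)) and the contact force is nil, so the tip is in. I'll raise it 14 mm.

>>> arm_command(
  slide=[
    [-0.3,0,0],
    [-0.6,0,0],
    [-0.9,0,0],
    [-1.2,0,0],
    [-1.4,0,0],
    [-1.4,0,0],
    [-1.4,0,0],
    [-1.4,0,0],
  ],
  turn=[
    [0,0,0],
    [0,0,0],
    [0,0,0],
    [0,0,0],
    [0,0,0],
    [0,0,0],
    [0,0,0],
    [0,0,0],
  ],
  grip=[255,255,255,255,255,255,255,255],
)

```text
time_s: 10.07
ee_pos: [596.8, 18.8, 175.9]
ee_rot: [-107.6, 90.0, 159.4]
force: [-0.4, -0.3, -3.0]
gripper_width: 13.7
```

>>> arm_command(
  slide=[
    [0,-0.3,0],
    [0,-0.6,0],
    [0,-0.9,0],
    [0,-1.2,0],
    [0,-1.5,0],
    [0,-1.8,0],
    [0,-2.1,0],
    [0,-2.4,0],
    [0,-2.7,0],
    [0,-3,0],
  ],
  turn=[
    [0,0,0],
    [0,0,0],
    [0,0,0],
    [0,0,0],
    [0,0,0],
    [0,0,0],
    [0,0,0],
    [0,0,0],
    [0,0,0],
    [0,0,0],
  ],
  grip=[255,255,255,255,255,255,255,255,255,255],
)

```text
time_s: 10.9
ee_pos: [566.8, 20.4, 176.0]
ee_rot: [109.8, 90.0, 16.8]
force: [3.5, -0.3, -2.6]
gripper_width: 13.7
```

```bash
python3 pl.py commit -1.4 0 0 0; python3 pl.py commit 0 -3 0 0
python3 - <<'E'
from h import *
print(env.state()["ee_pos"],env.state()["force"])
for n in("side",):
    p,d=env.grab_frame(n); cv2.imwrite(f"pics/{n}5.png",p[:,:,::-1]);np.savez(f"pics/{n}5.npz",p=p,d=d)
s=cv2.imread("pics/side5.png")[130:230,240:360];cv2.imwrite("pics/c11.png",cv2.resize(s,None,fx=6,fy=6,interpolation=cv2.INTER_CUBIC))
E
```

```text
cmd [596.97  18.78 175.98  -3.04]
cmd [567.01  20.37 175.98  -3.04]
[566.76471429  20.38512512 176.01002437] [ 3.45856455 -0.34735271 -2.60371746]
```

View pics/c11.png

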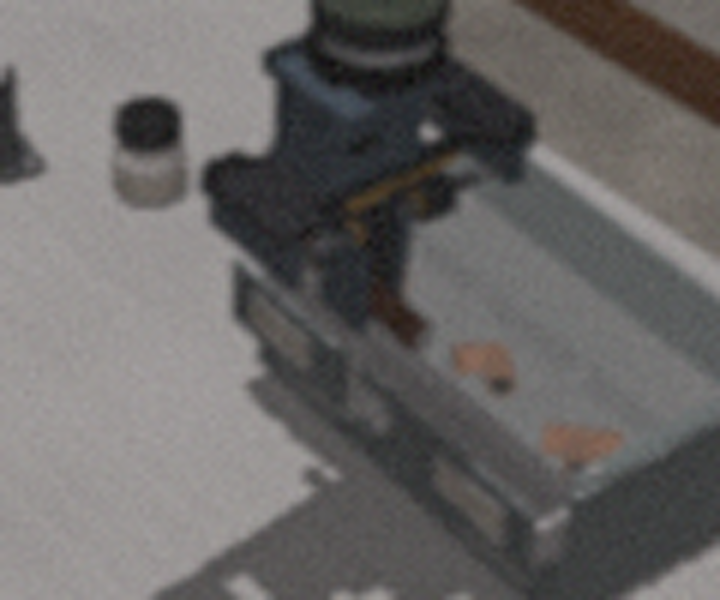

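>>> arm_command(
  slide=[
    [0,-0.5,0],
    [0,-1,0],
    [0,-1.7,0],
    [0,-2.4,0],
    [0,-3.1,0],
    [0,-3.8,0],
    [0,-4.5,0],
    [0,-5.2,0],
    [0,-5.9,0],
    [0,-6.6,0],
    [0,-7.3,0],
    [0,-8,0],
    [0,-8.7,0],
    [0,-9.4,0],
    [0,-10.1,0],
    [0,-10.8,0],
    [0,-11.3,0],
    [0,-11.7,0],
    [0,-12,0],
    [0,-12,0],
  ],
  turn=[
    [0,0,0],
    [0,0,0],
    [0,0,0],
    [0,0,0],
    [0,0,0],
    [0,0,0],
    [0,0,0],
    [0,0,0],
    [0,0,0],
    [0,0,0],
    [0,0,0],
    [0,0,0],
    [0,0,0],
    [0,0,0],
    [0,0,0],
    [0,0,0],
    [0,0,0],
    [0,0,0],
    [0,0,0],
    [0,0,0],
  ],
  grip=[255,255,255,255,255,255,255,255,255,255,255,255,255,255,255,255,255,255,255,255],
)

```text
time_s: 12.62
ee_pos: [446.1, 26.8, 175.9]
ee_rot: [-93.3, 89.9, 173.7]
force: [1.0, -0.4, -1.7]
gripper_width: 13.6
```

>>> arm_command(
  slide=[
    [0,-0.15,0],
    [0,-0.3,0],
    [0,-0.45,0],
    [0,-0.6,0],
    [0,-0.7,0],
    [0,-0.7,0],
  ],
  turn=[
    [0,0,0],
    [0,0,0],
    [0,0,0],
    [0,0,0],
    [0,0,0],
    [0,0,0],
  ],
  grip=[255,255,255,255,255,255],
)

```text
time_s: 13.12
ee_pos: [439.8, 27.1, 175.9]
ee_rot: [-98.2, 90.0, 168.8]
force: [1.3, 0.5, -2.2]
gripper_width: 13.8
```

>>> arm_command(
  slide=[
    [0,-0.1,0],
    [0,-0.2,0],
    [0,-0.3,0],
    [0,-0.3,0],
  ],
  turn=[
    [0,0,0],
    [0,0,0],
    [0,0,0],
    [0,0,0],
  ],
  grip=[255,255,255,255],
)

```text
time_s: 13.45
ee_pos: [438.3, 27.2, 176.2]
ee_rot: [93.1, 89.8, 0.0]
force: [4.7, -0.5, -4.5]
gripper_width: 13.9
```

>>> arm_command(
  slide=[
    [0,-0.1,0],
    [0,-0.2,0],
    [0,-0.2,0],
  ],
  turn=[
    [0,0,0],
    [0,0,0],
    [0,0,0],
  ],
  grip=[255,255,255],
)

```text
time_s: 13.7
ee_pos: [437.6, 27.3, 176.5]
ee_rot: [92.5, 89.7, -0.5]
force: [7.0, -0.7, -6.1]
gripper_width: 13.8
```

```bash
python3 pl.py commit 0 -12 0 0; python3 pl.py commit 0 -.7 0 0;python3 pl.py commit 0 -.5 0 0
python3 - <<'E'
from h import *
print(env.state()["ee_pos"],env.state()["force"])
t=np.radians(-3.05);ex=np.array([np.cos(t),np.sin(t)]);ey=np.array([-ex[1],ex[0]])
for n in("side","top"):
    p,d=env.grab_frame(n); cv2.imwrite(f"pics/{n}6.png",p[:,:,::-1]);np.savez(f"pics/{n}6.npz",p=p,d=d)
    W=cloud(n,d);L=np.stack([(W[...,:2]-[703,13.2])@ex,(W[...,:2]-[703,13.2])@ey],-1)
    for s in(-1,1):
        b=(d>0)&(L[...,1]*s<138)&(L[...,1]*s>50)&(W[...,2]>60)&(W[...,2]<98)&(L[...,0]<-220)&(L[...,0]>-300)
        print(n,s,b.sum(),np.percentile(L[b][:,0],[10,50,90]).round(1) if b.sum() else 0)
s=cv2.imread("pics/side6.png")[130:250,200:360];cv2.imwrite("pics/c12.png",cv2.resize(s,None,fx=5,fy=5,interpolation=cv2.INTER_CUBIC))
E
```

```text
cmd [447.18  26.73 175.98  -3.04]
cmd [440.19  27.1  175.98  -3.04]
cmd [435.2   27.36 175.98  -3.04]
[437.61673244  27.3047373  176.45723383] [ 7.03253218 -0.7317797  -6.13318222]
side -1 158 [-250.4 -248.7 -231.1]
side 1 89 [-251.4 -249.2 -246.7]
top -1 0 0
top 1 110 [-248.5 -235.6 -223. ]
```

View pics/c12.png

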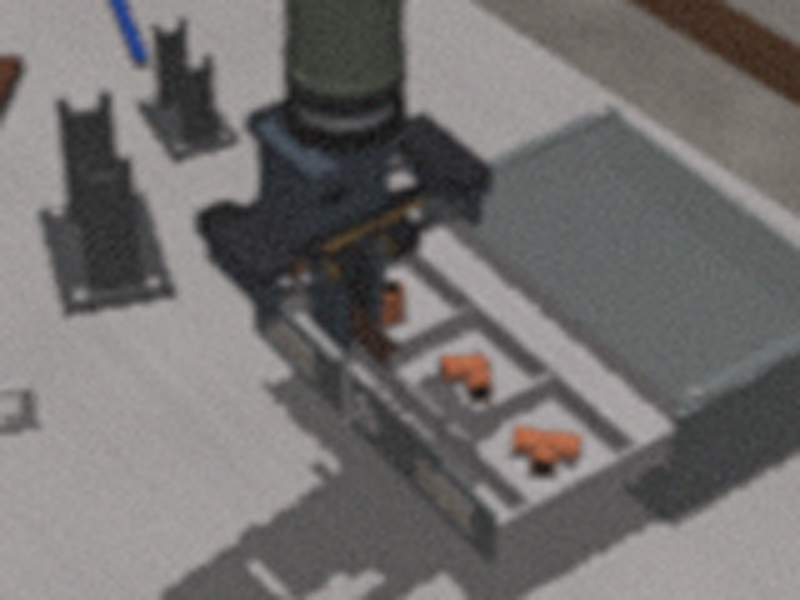

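>>> arm_command(
  slide=[
    [0,-0.1,0],
    [0,-0.2,0],
    [0,-0.2,0],
  ],
  turn=[
    [0,0,0],
    [0,0,0],
    [0,0,0],
  ],
  grip=[255,255,255],
)

```text
time_s: 14.05
ee_pos: [436.6, 27.4, 176.7]
ee_rot: [92.8, 89.5, -0.3]
force: [9.5, -0.8, -5.6]
gripper_width: 13.9
```

```bash
python3 pl.py commit 0 -.2 0 0
```

```text
cmd [433.2   27.47 175.98  -3.04]
```

>>> arm_command(
  slide=[
    [0,0.3,0],
    [0,0.6,0],
    [0,0.9,0],
    [0,1.2,0],
    [0,1.2,0],
    [0.3,1.2,0],
    [0.6,1.2,0],
    [0.9,1.2,0],
    [1.2,1.2,0],
    [1.4,1.2,0],
    [1.4,1.2,0],
    [1.4,1.2,0],
    [1.4,1.2,0],
  ],
  turn=[
    [0,0,0],
    [0,0,0],
    [0,0,0],
    [0,0,0],
    [0,0,0],
    [0,0,0],
    [0,0,0],
    [0,0,0],
    [0,0,0],
    [0,0,0],
    [0,0,0],
    [0,0,0],
    [0,0,0],
  ],
  grip=[255,255,255,255,255,255,255,255,255,255,255,255,255],
)

```text
time_s: 15.13
ee_pos: [445.3, 26.8, 162.0]
ee_rot: [103.2, 90.0, 10.2]
force: [0.1, 0.3, -1.4]
gripper_width: 13.7
```

>>> arm_command(
  slide=[
    [0,-0.3,0],
    [0,-0.7,0],
    [0,-1.1,0],
    [0,-1.5,0],
    [0,-1.9,0],
    [0,-2.3,0],
    [0,-2.7,0],
    [0,-3.1,0],
    [0,-3.5,0],
    [0,-4,0],
    [0,-4.5,0],
    [0,-5,0],
    [0,-5,0],
  ],
  turn=[
    [0,0,0],
    [0,0,0],
    [0,0,0],
    [0,0,0],
    [0,0,0],
    [0,0,0],
    [0,0,0],
    [0,0,0],
    [0,0,0],
    [0,0,0],
    [0,0,0],
    [0,0,0],
    [0,0,0],
  ],
  grip=[255,255,255,255,255,255,255,255,255,255,255,255,255],
)

```text
time_s: 16.22
ee_pos: [393.9, 29.5, 161.8]
ee_rot: [-89.9, 89.9, 177.1]
force: [-0.4, 1.1, -2.4]
gripper_width: 13.4
```

```bash
python3 pl.py commit 1.4 1.2 0 0; python3 pl.py commit 0 -5 0 0 400 29.3 241 -3.05
python3 - <<'E'
from h import *
print(env.state()["ee_pos"],env.state()["force"],env.state()["ee_rot"])
for n in("side","top"):
    p,d=env.grab_frame(n); cv2.imwrite(f"pics/{n}7.png",p[:,:,::-1]);np.savez(f"pics/{n}7.npz",p=p,d=d)
s=cv2.imread("pics/side7.png")[130:250,200:360];cv2.imwrite("pics/c13.png",cv2.resize(s,None,fx=5,fy=5,interpolation=cv2.INTER_CUBIC))
o=env.state()["ee_pos"]+[0,0,10];t=np.radians(-3.05)
print(proj("side",[o+[24*np.cos(t),24*np.sin(t),-93.5],o-[0,0,100]]))
E
```

```text
cmd [445.18  26.83 161.98  -3.04]
cmd [395.25  29.48 161.98  -3.04]
[400.0, 29.3, 241.0, -3.05] slide [-7.9, 0.48, -0.01] turn 0.0
[393.94243358  29.51619005 161.82712425] [-0.40478443  1.14795443 -2.39187827] [-89.86259153  89.93882738 177.10845409]
[[264.88248715 217.57032281]
 [259.15074443 221.80014118]]
```

View pics/c13.png

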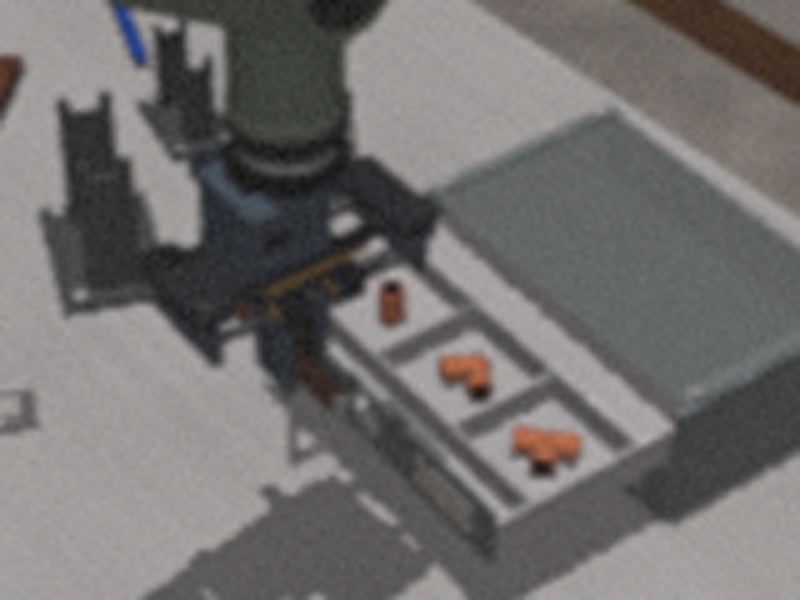

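```bash
python3 pl.py 395.25 29.48 241 -3.04 456 362.5 241 -23;python3 - <<'E'
from h import *
for n in("side","top"):
    f=np.load(f"pics/{n}7.npz");d=f["d"];p=f["p"].astype(int);W=cloud(n,d)
    r=np.hypot(W[...,0]-456,W[...,1]-362.5)
    b=(d>0)&(r<70)&(W[...,2]>100)&(W[...,2]<140);P=W[b]
    u=P[:,:2]-[456,362.5];t=np.radians(67);ay=u@[np.cos(t),np.sin(t)];ax=u@[np.sin(t),-np.cos(t)]
    for s in(-1,1):
        m=ay*s>20;print(n,s,m.sum(),"ax",np.percentile(ax[m],[3,50,97]).round(1),"ay",np.percentile(ay[m],[3,50,97]).round(1)) if m.sum() else 0
    b=(d>0)&(r<90)&(p.sum(-1)<230)&(W[...,2]>4)&(W[...,2]<14);P=W[b]
    if b.sum()>50: print(n,"base",cv2.minAreaRect(P[:,:2].astype(np.float32)))
s=cv2.imread("pics/top7.png")[150:230,120:220];cv2.imwrite("pics/c14.png",cv2.resize(s,None,fx=7,fy=7,interpolation=cv2.INTER_CUBIC))
E
```

```text
cmd [395.25  29.48 161.98  -3.04]
[395.25, 29.48, 241.0, -3.04] slide [-7.9, -0.0, 0.0] turn 0.0
[456.0, 362.5, 241.0, -23.0] slide [-7.9, 4.3, -33.58] turn 0.348
side -1 63 ax [-22.8  -2.3  19.1] ay [-48.7 -43.9 -35.8]
side 1 61 ax [-21.6  -0.8  19.7] ay [35.6 42.3 47.6]
side base ((451.86663818359375, 358.40887451171875), (129.920166015625, 82.82527160644531), 67.44977569580078)
top -1 53 ax [-20.5   1.1  20.6] ay [-46.3 -44.7 -40.3]
top 1 60 ax [-18.5   0.4  21. ] ay [39.4 41.1 46.1]
top base ((455.49932861328125, 362.6495361328125), (129.0023651123047, 87.0198745727539), 66.61766052246094)
```

View pics/c14.png

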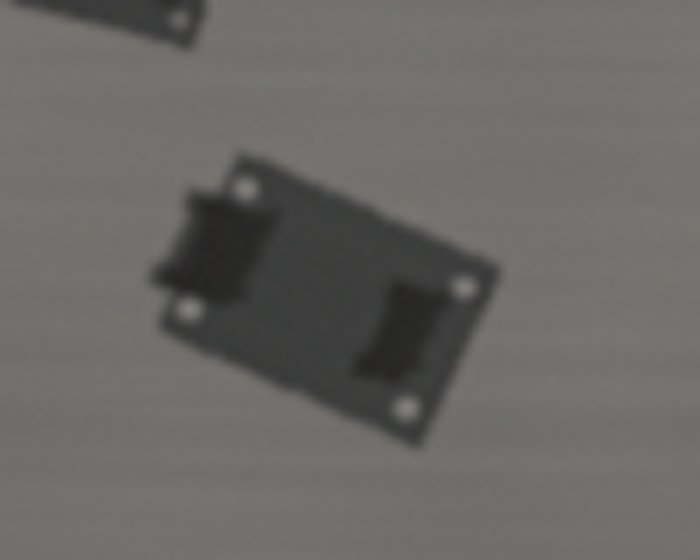

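The empty rest (top view about (166,193)) is centred on (456,362.5), so I'll bring the hook back there.

>>> arm_command(
  slide=[
    [-2,0,0],
    [-5,0,0],
    [-7.9,0,0],
    [-7.9,0.1,-1],
    [-7.9,0.4,-3],
    [-7.9,0.8,-6.5],
    [-7.9,1.3,-10],
    [-7.9,1.7,-13.5],
    [-7.9,2.2,-17],
    [-7.9,2.6,-20.5],
    [-7.9,3.1,-24],
    [-7.9,3.5,-27.5],
    [-7.9,3.9,-30.5],
    [-7.9,4.1,-32.5],
    [-7.9,4.3,-33.58],
    [-7.9,4.3,-33.58],
    [-7.9,4.3,-33.58],
    [-7.9,4.3,-33.58],
    [-7.9,4.3,-33.58],
  ],
  turn=[
    [0,0,0],
    [0,0,0],
    [0,0,0],
    [0,0,0],
    [0.03,0,0],
    [0.07,0,0],
    [0.11,0,0],
    [0.15,0,0],
    [0.19,0,0],
    [0.23,0,0],
    [0.27,0,0],
    [0.31,0,0],
    [0.348,0,0],
    [0.348,0,0],
    [0.348,0,0],
    [0.348,0,0],
    [0.348,0,0],
    [0.348,0,0],
    [0.348,0,0],
  ],
  grip=[255,255,255,255,255,255,255,255,255,255,255,255,255,255,255,255,255,255,255],
)

```text
time_s: 17.9
ee_pos: [455.9, 361.1, 241.1]
ee_rot: [10.8, 90.0, -102.2]
force: [0.4, -0.4, -1.4]
gripper_width: 13.9
```

```bash
python3 pl.py commit -7.9 4.3 -33.58 .348 456 362.5 115 -23
python3 - <<'E'
from h import *
for n in("side",):
    p,d=env.grab_frame(n); cv2.imwrite(f"pics/{n}8.png",p[:,:,::-1])
s=cv2.imread("pics/side8.png")[60:220,150:280];cv2.imwrite("pics/c15.png",cv2.resize(s,None,fx=3.7,fy=3.7,interpolation=cv2.INTER_CUBIC))
E
```

```text
cmd [455.98 362.53 240.98 -22.98]
[456.0, 362.5, 115.0, -23.0] slide [12.6, 0.0, 0.0] turn 0.0
```

View pics/c15.png

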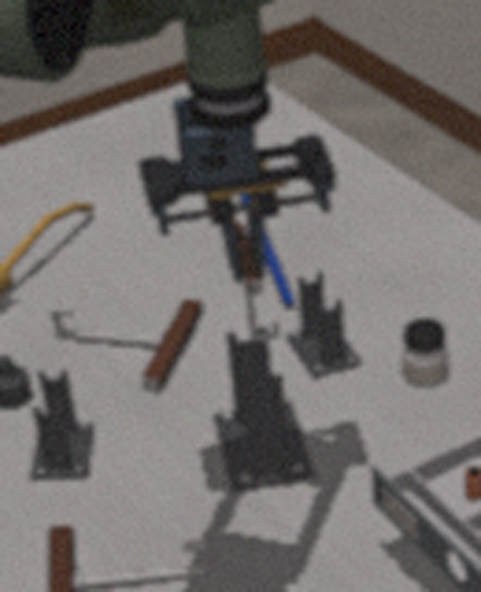

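The hook hangs over its rest exactly as it did after the lift (side px (219,145)), so I'll lower it.

>>> arm_command(
  slide=[
    [1.5,0,0],
    [3.5,0,0],
    [5.5,0,0],
    [7.5,0,0],
    [9.5,0,0],
    [10.7,0,0],
    [11.3,0,0],
    [11.7,0,0],
    [12,0,0],
    [12.3,0,0],
    [12.5,0,0],
    [12.6,0,0],
    [12.6,0,0],
    [12.6,0,0],
  ],
  turn=[
    [0,0,0],
    [0,0,0],
    [0,0,0],
    [0,0,0],
    [0,0,0],
    [0,0,0],
    [0,0,0],
    [0,0,0],
    [0,0,0],
    [0,0,0],
    [0,0,0],
    [0,0,0],
    [0,0,0],
    [0,0,0],
  ],
  grip=[255,255,255,255,255,255,255,255,255,255,255,255,255,255],
)

```text
time_s: 19.12
ee_pos: [456.1, 362.7, 115.3]
ee_rot: [151.6, 90.0, 38.6]
force: [0.3, 0.0, -1.2]
gripper_width: 13.9
```

>>> arm_command(
  slide=[
    [0.1,0,0],
    [0.1,0,0],
    [0.1,0,0],
  ],
  turn=[
    [0,0,0],
    [0,0,0],
    [0,0,0],
  ],
  grip=[255,255,255],
)

```text
time_s: 19.37
ee_pos: [456.0, 362.6, 114.0]
ee_rot: [164.9, 90.0, 51.9]
force: [-0.6, -1.0, -1.3]
gripper_width: 13.7
```

>>> arm_command(
  slide=[
    [0.1,0,0],
    [0.1,0,0],
    [0.1,0,0],
    [0.1,0,0],
  ],
  turn=[
    [0,0,0],
    [0,0,0],
    [0,0,0],
    [0,0,0],
  ],
  grip=[255,255,255,255],
)

```text
time_s: 19.7
ee_pos: [456.0, 362.6, 114.0]
ee_rot: [156.6, 90.0, 43.6]
force: [-1.8, -1.7, 5.7]
gripper_width: 13.6
```

```bash
python3 pl.py commit 12.8 0 0 0
```

```text
cmd [455.98 362.53 112.98 -22.98]
```

It's seated: the contact force now pushes up. I'll open and rise.

>>> arm_command(
  slide=[
    [-0.1,0,0],
    [-0.1,0,0],
    [-0.1,0,0],
    [-0.1,0,0],
    [-0.1,0,0],
    [-0.1,0,0],
    [-0.1,0,0],
    [-1,0,0],
    [-3,0,0],
    [-6,0,0],
    [-9,0,0],
    [-12,0,0],
    [-14,0,0],
    [-14,0,0],
  ],
  turn=[
    [0,0,0],
    [0,0,0],
    [0,0,0],
    [0,0,0],
    [0,0,0],
    [0,0,0],
    [0,0,0],
    [0,0,0],
    [0,0,0],
    [0,0,0],
    [0,0,0],
    [0,0,0],
    [0,0,0],
    [0,0,0],
  ],
  grip=[0,0,0,0,0,0,0,0,0,0,0,0,0,0],
)

```text
time_s: 20.87
ee_pos: [457.9, 364.0, 259.1]
ee_rot: [150.8, 89.4, 37.8]
force: [0.2, 1.2, 0.1]
gripper_width: 91.1
```

```bash
python3 pl.py commit -14 0 0 0
python3 - <<'E'
from h import *
for n in("side","top"):
    p,d=env.grab_frame(n); cv2.imwrite(f"pics/{n}9.png",p[:,:,::-1]);np.savez(f"pics/{n}9.npz",p=p,d=d)
    for l in("tee","elbow","coupling","tray_floor","finger_hole"): print(n,l,[(np.round(r["point"]).tolist(),round(r["p"],2)) for r in env.search_frame(n,l)][:4])
s=cv2.imread("pics/side9.png")[100:210,170:280];cv2.imwrite("pics/c16.png",cv2.resize(s,None,fx=5,fy=5,interpolation=cv2.INTER_CUBIC))
s=cv2.imread("pics/top9.png")[70:200,225:345];cv2.imwrite("pics/c17.png",cv2.resize(s,None,fx=4.5,fy=4.5,interpolation=cv2.INTER_CUBIC))
E
```

```text
cmd [455.98 362.53 252.98 -22.98]
side tee [([535.0, -74.0, 77.0], 0.66)]
side elbow [([544.0, 106.0, 76.0], 0.69), ([518.0, -368.0, 100.0], 0.62)]
side coupling []
side tray_floor [([543.0, 10.0, 78.0], 0.66)]
side finger_hole [([545.0, 10.0, 74.0], 0.91)]
top tee []
top elbow [([546.0, 25.0, 77.0], 0.53)]
top coupling [([547.0, 109.0, 92.0], 0.62)]
top tray_floor [([538.0, 28.0, 57.0], 0.81)]
top finger_hole [([537.0, 24.0, 60.0], 0.96)]
```

View pics/c16.png

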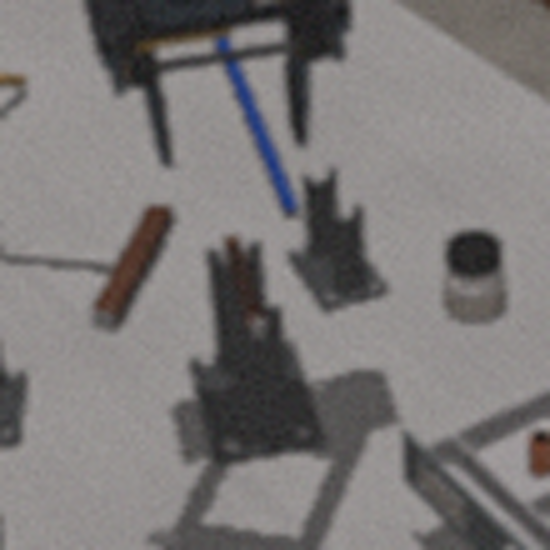

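View pics/c17.png

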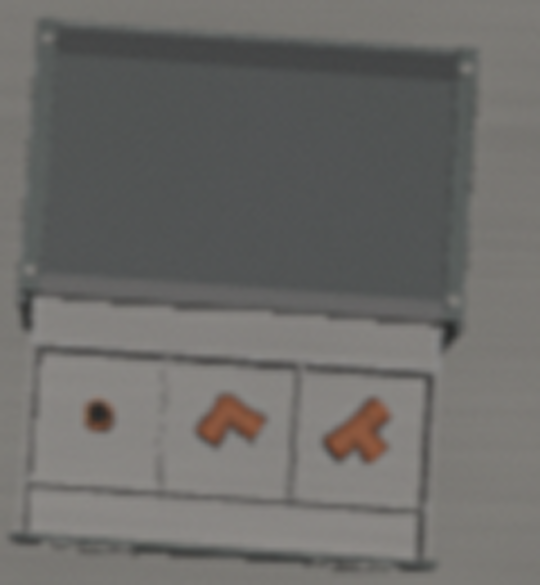

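```bash
cat > fit.py <<'E'
from h import *
from scipy.optimize import minimize
import sys
def seg(n,f,c,rad=45,zmin=55):
    p=f["p"].astype(float);r=(p[...,0]-p[...,2])/(p.sum(-1)+1)
    W=cloud(n,f["d"]);m=(r>.13)&(np.hypot(W[...,0]-c[0],W[...,1]-c[1])<rad)
    k,l,s,ce=cv2.connectedComponentsWithStats(m.astype(np.uint8));i=1+np.argmax(s[1:,4]);v,u=np.nonzero(l==i);return u,v,l==i
rects={"tee":[(-17,3,-23,23),(-7,17,-10,10)],"elbow":[(-18,18,-18,2),(-18,2,-18,18)]}
def model(kind,x,y,yaw,z,n):
    t=np.radians(yaw);R=np.array([[np.cos(t),-np.sin(t)],[np.sin(t),np.cos(t)]])
    M=np.zeros((384*4,512*4),np.uint8)
    for a,b,c,d in rects[kind]:
        q=np.array([[a,c],[b,c],[b,d],[a,d]],float)@R.T+[x,y]
        P=np.c_[q,np.full(4,z)];px=(proj(n,P)+.5)*4
        cv2.fillConvexPoly(M,np.round(px).astype(np.int32),1)
    return cv2.resize(M.astype(np.float32),(512,384),interpolation=cv2.INTER_AREA)
def fit(n,f,kind,c,z):
    u,v,m=seg(n,f,c);P=at_z(n,np.float64(u.mean()),np.float64(v.mean()),z)
    m=cv2.GaussianBlur(m.astype(np.float32),(0,0),1)
    cost=lambda q:float(((cv2.GaussianBlur(model(kind,*q,z,n),(0,0),1)-m)**2).sum())
    best=None
    for y0 in range(0,360,30):
        r=minimize(cost,[P[0],P[1],y0],method="Nelder-Mead",options=dict(initial_simplex=[[P[0],P[1],y0],[P[0]+4,P[1],y0],[P[0],P[1]+4,y0],[P[0],P[1],y0+15]],maxiter=80))
        if best is None or r.fun<best.fun: best=r
    return best.x.round(1),round(best.fun,1),round(float((m).sum()),1)
E
python3 - <<'E'
from fit import *
for n in("top","side"):
    f=np.load(f"pics/{n}9.npz")
    print(n,"elbow",fit(n,f,"elbow",(546,18),71)); print(n,"tee",fit(n,f,"tee",(535,-74),71))
    u,v,m=seg(n,f,(547,107),35);print("coup",m.sum(),cloud(n,f["d"])[m].mean(0))
t=np.radians(-3.05);print("floor c",703+(-250+86)*np.cos(t),13.2+(-164)*np.sin(t))
E
```

```text
top elbow (array([544.5,  22.7, 146.1]), np.float64(6.4), 83.0)Traceback (most recent call last):
  File "<stdin>", line 4, in <module>
  File "fit.py", line 23, in fit
    r=minimize(cost,[P[0],P[1],y0],method="Nelder-Mead",options=dict(initial_simplex=[[P[0],P[1],y0],[P[0]+4,P[1],y0],[P[0],P[1]+4,y0],[P[0],P[1],y0+15]],maxiter=80))
    res = _minimize_neldermead(fun, x0, args, callback, bounds=bounds,
                               **options)
    fxr = func(xr)
    fx = function(np.copy(x), *(wrapper_args + args))
  File "fit.py", line 20, in <lambda>
    cost=lambda q:float(((cv2.GaussianBlur(model(kind,*q,z,n),(0,0),1)-m)**2).sum())
                                           ~~~~~^^^^^^^^^^^^^
  File "fit.py", line 14, in model
    P=np.c_[q,np.full(4,z)];px=(proj(n,P)+.5)*4
                                ~~~~^^^^^
  File "h.py", line 12, in proj
    c=env.calibration(n);P=np.atleast_2d(P);q=P@c["camera_from_world"][:3,:3].T+c["camera_from_world"][:3,3]
ValueError: time passes only in moves, steps and waits
```

```bash
python3 - <<'E'
import re
s=open('h.py').read().replace("from workcell import env\n","from workcell import env\nimport functools\n@functools.lru_cache(None)\ndef cal(n): return env.calibration(n)\n").replace("=env.calibration(n)","=cal(n)")
open('h.py','w').write(s)
E
python3 - <<'E'
from fit import *
for n in("top","side"):
    f=np.load(f"pics/{n}9.npz")
    print(n,"elbow",fit(n,f,"elbow",(546,18),71)); print(n,"tee",fit(n,f,"tee",(535,-74),71))
    u,v,m=seg(n,f,(547,107),35);print("coup",m.sum(),cloud(n,f["d"])[m].mean(0))
t=np.radians(-3.05);print("floor c",703+(-250+86)*np.cos(t),13.2+(-164)*np.sin(t))
print(env.state()["time_s"])
E
```

```text
top elbow (array([544.5,  22.7, 146.1]), np.float64(6.4), 83.0)
top tee (array([538. , -67.7, 222.8]), np.float64(5.3), 103.0)
coup 10 [542.29939414 112.57431337  87.97198313]
side elbow (array([543.1,  26.3, 143.5]), np.float64(0.8), 54.0)
side tee (array([536.9, -64.8, 219. ]), np.float64(0.9), 76.0)
coup 25 [541.20554744 107.6797379   80.36756855]
floor c 539.2323088252651 21.926014399292747
21.4667
```

Run:
```python
from fit import *
t=np.radians(-3.05);R=np.array([[np.cos(t),-np.sin(t)],[np.sin(t),np.cos(t)]])
def poly(n,im,q,z,o,s,col):
    px=((proj(n,np.c_[q,np.full(len(q),z)])+.5-o)*s).astype(np.int32);cv2.polylines(im,[px],True,col,1)
def fing(cx,cy,phi,op):
    a=np.radians(phi);r=np.array([[np.cos(a),-np.sin(a)],[np.sin(a),np.cos(a)]]);out=[]
    for sg in(-1,1):
        q=np.array([[sg*op/2,-16],[sg*(op/2+13.5),-16],[sg*(op/2+13.5),16],[sg*op/2,16]]);out.append(q@r.T+[cx,cy])
    return out
for n,o in(("top",(225,130)),("side",(255,150))):
    im=cv2.imread(f"pics/{n}9.png")[o[1]:o[1]+85,o[0]:o[0]+110];s=7;im=cv2.resize(im,None,fx=s,fy=s,interpolation=cv2.INTER_CUBIC);o=np.array(o)
    for k in(-90,0,90):
        q=np.array([[-45,-43],[45,-43],[45,43],[-45,43]])+[-164,k];poly(n,im,q@R.T+[703,13.2],85,o,s,(0,255,0))
        poly(n,im,q@R.T+[703,13.2],59,o,s,(0,120,0))
    q=np.array([[-250,-141],[-250,141],[-246,141],[-246,-141]]);poly(n,im,q@R.T+[703,13.2],103,o,s,(255,255,0))
    for f in fing(541.5,21.2,-35,45)+fing(537.5,-66.3,41.5,46): poly(n,im,f,80,o,s,(255,0,255))
    cv2.imwrite(f"pics/ov_{n}.png",im[:600,:800])
f=np.load("pics/top9.npz");im=f["p"][145:245,375:430,::-1];cv2.imwrite("pics/c18.png",cv2.resize(im,None,fx=6,fy=6,interpolation=cv2.INTER_CUBIC))
```

```text
(no output)
```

View pics/ov_top.png

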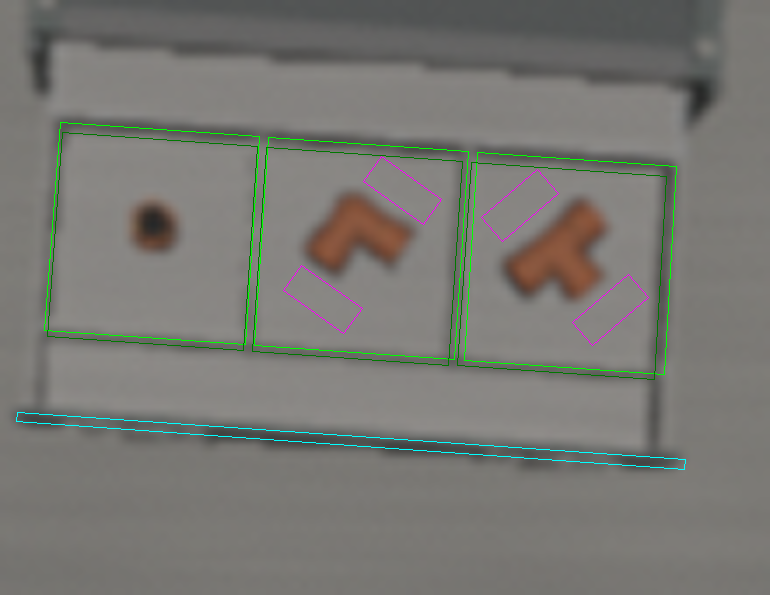

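View pics/ov_side.png

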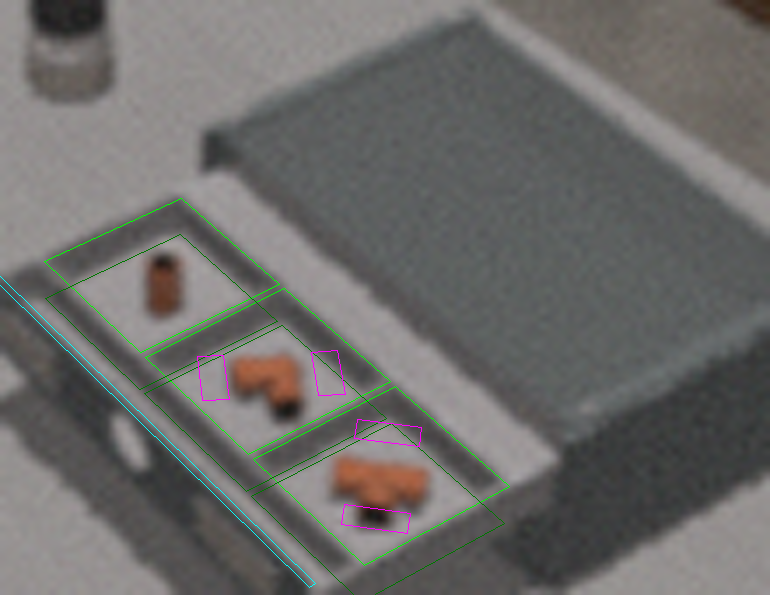

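View pics/c18.png

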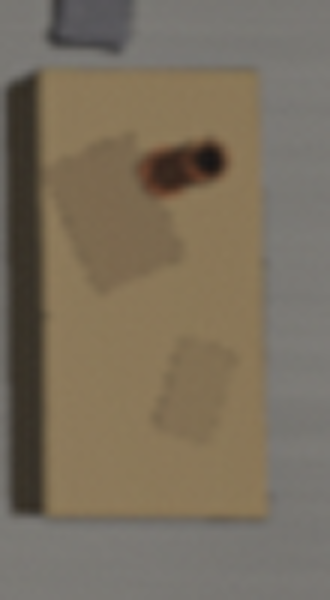

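```bash
python3 - <<'E'
from h import *
for c in[(97,345),(97,462),(42,72),(262,72),(268,515),(44,515),(150,420),(185,335),(100,295),(155,183)]:
    print(c,at_z("top",375+c[0]/6-.4,145+c[1]/6-.4,64).round())
E
python3 pl.py 537.5 -66.3 160 41.5
```

```text
(97, 345) [ 435. -330.   64.]
(97, 462) [ 376. -330.   64.]
(42, 72) [ 574. -303.   64.]
(262, 72) [ 576. -415.   64.]
(268, 515) [ 350. -416.   64.]
(44, 515) [ 348. -303.   64.]
(150, 420) [ 397. -357.   64.]
(185, 335) [ 441. -375.   64.]
(100, 295) [ 460. -332.   64.]
(155, 183) [ 518. -360.   64.]
cmd [455.98 362.53 252.98 -22.98]
[537.5, -66.3, 160.0, 41.5] slide [9.3, 24.24, 36.3] turn -1.125
```

Next is the tee. I'll move over it with the jaws preset to about 46 mm.

>>> arm_command(
  slide=[
    [0,0.8,1.2],
    [0,2.4,3.6],
    [0,4.4,6.6],
    [0,6.4,9.6],
    [0,8.4,12.6],
    [0,10.4,15.6],
    [1,12.4,18.6],
    [2,14.4,21.6],
    [3,16.4,24.6],
    [4,18.4,27.6],
    [5,20.4,30.6],
    [6,22.2,33.3],
    [7,23.5,35.2],
    [8,24.24,36.3],
    [9,24.24,36.3],
    [9.3,24.24,36.3],
    [9.3,24.24,36.3],
    [9.3,24.24,36.3],
  ],
  turn=[
    [-0.08,0,0],
    [-0.16,0,0],
    [-0.24,0,0],
    [-0.32,0,0],
    [-0.4,0,0],
    [-0.48,0,0],
    [-0.56,0,0],
    [-0.64,0,0],
    [-0.72,0,0],
    [-0.8,0,0],
    [-0.88,0,0],
    [-0.96,0,0],
    [-1.04,0,0],
    [-1.125,0,0],
    [-1.125,0,0],
    [-1.125,0,0],
    [-1.125,0,0],
    [-1.125,0,0],
  ],
  grip=[126,126,126,126,126,126,126,126,126,126,126,126,126,126,126,126,126,126],
  newtons=15,
)

```text
time_s: 22.97
ee_pos: [537.4, -65.3, 160.1]
ee_rot: [131.0, 90.0, 82.5]
force: [0.2, -0.8, 1.2]
gripper_width: 46.2
```

```bash
python3 pl.py commit 9.3 24.24 36.3 -1.125 537.5 -66.3 95 41.5 537.5 -66.3 70 41.5;  python3 - <<'E'
from h import *
print(env.state()["ee_pos"],env.state()["gripper_width"])
for n in("side",):
    p,d=env.grab_frame(n); cv2.imwrite(f"pics/{n}10.png",p[:,:,::-1])
s=cv2.imread("pics/side10.png")[110:240,260:370];cv2.imwrite("pics/c19.png",cv2.resize(s,None,fx=4.5,fy=4.5,interpolation=cv2.INTER_CUBIC))
E
```

```text
cmd [537.46 -66.29 159.98  41.48]
[537.5, -66.3, 95.0, 41.5] slide [6.5, 0.0, 0.0] turn -0.0
[537.5, -66.3, 70.0, 41.5] slide [9.0, 0.0, 0.0] turn -0.0
[537.41289518 -65.25565249 160.12663623] 46.209184652626675
```

View pics/c19.png

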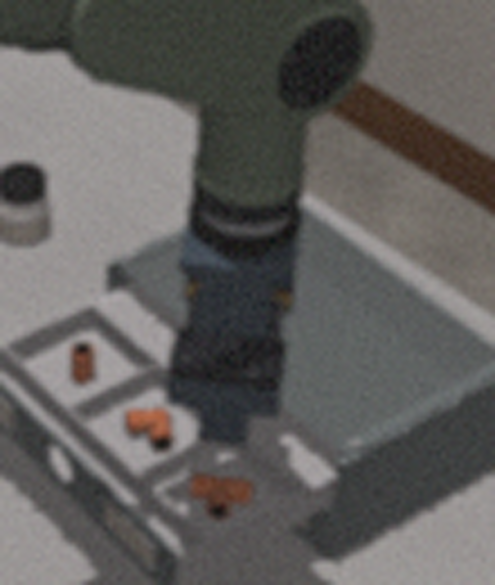

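>>> arm_command(
  slide=[
    [1.5,0,0],
    [3.5,0,0],
    [5,0,0],
    [6,0,0],
    [6.6,0,0],
    [7,0,0],
    [7.3,0,0],
    [7.6,0,0],
    [7.6,0,0],
  ],
  turn=[
    [0,0,0],
    [0,0,0],
    [0,0,0],
    [0,0,0],
    [0,0,0],
    [0,0,0],
    [0,0,0],
    [0,0,0],
    [0,0,0],
  ],
  grip=[126,126,126,126,126,126,126,126,126],
)

```text
time_s: 23.77
ee_pos: [537.6, -66.3, 84.0]
ee_rot: [60.3, 90.0, 11.8]
force: [-0.1, 0.8, 0.1]
gripper_width: 45.9
```

>>> arm_command(
  slide=[
    [0.3,0,0],
    [0.6,0,0],
    [0.9,0,0],
    [1.2,0,0],
    [1.4,0,0],
    [1.4,0,0],
    [1.4,0,0],
  ],
  turn=[
    [0,0,0],
    [0,0,0],
    [0,0,0],
    [0,0,0],
    [0,0,0],
    [0,0,0],
    [0,0,0],
  ],
  grip=[126,126,126,126,126,126,126],
)

```text
time_s: 24.35
ee_pos: [537.4, -66.3, 69.8]
ee_rot: [-160.6, 90.0, 150.8]
force: [0.6, 0.0, 1.6]
gripper_width: 45.8
```

>>> arm_command(
  slide=[
    [0,0,0],
    [0,0,0],
    [0,0,0],
    [0,0,0],
    [0,0,0],
    [0,0,0],
    [0,0,0],
    [0,0,0],
  ],
  turn=[
    [0,0,0],
    [0,0,0],
    [0,0,0],
    [0,0,0],
    [0,0,0],
    [0,0,0],
    [0,0,0],
    [0,0,0],
  ],
  grip=[255,255,255,255,255,255,255,255],
)

```text
time_s: 25.02
ee_pos: [537.6, -66.3, 70.1]
ee_rot: [45.6, 90.0, -2.9]
force: [0.2, -0.4, 0.8]
gripper_width: 33.3
```

Gripped at 33.3 mm, against the expected 34 mm. I'll lift it.

>>> arm_command(
  slide=[
    [0,0,0],
    [-0.3,0,0],
    [-0.8,0,0],
    [-1.5,0,0],
    [-2.5,0,0],
    [-4,0,0],
    [-6,0,0],
    [-8,0,0],
    [-9,0,0],
    [-9,0,0],
    [-9,0,0],
  ],
  turn=[
    [0,0,0],
    [0,0,0],
    [0,0,0],
    [0,0,0],
    [0,0,0],
    [0,0,0],
    [0,0,0],
    [0,0,0],
    [0,0,0],
    [0,0,0],
    [0,0,0],
  ],
  grip=[255,255,255,255,255,255,255,255,255,255,255],
  newtons=22,
)

```text
time_s: 25.93
ee_pos: [537.5, -66.3, 160.4]
ee_rot: [46.0, 89.9, -2.5]
force: [0.3, -1.0, -1.9]
gripper_width: 33.2
```

```bash
python3 pl.py commit 0 0 0 0 432 -331 160 0;  python3 - <<'E'
from h import *
print(env.state()["ee_pos"],env.state()["gripper_width"])
for n in("side",):
    p,d=env.grab_frame(n); cv2.imwrite(f"pics/{n}11.png",p[:,:,::-1])
s=cv2.imread("pics/side11.png")[110:240,260:370];cv2.imwrite("pics/c20.png",cv2.resize(s,None,fx=4.5,fy=4.5,interpolation=cv2.INTER_CUBIC))
E
```

```text
cmd [537.46 -66.29 159.98  41.48]
[432.0, -331.0, 160.0, 0.0] slide [-0.0, -25.43, 12.85] turn 0.724
[537.47707402 -66.27618788 160.35701051] 33.24310121294766
```

View pics/c20.png

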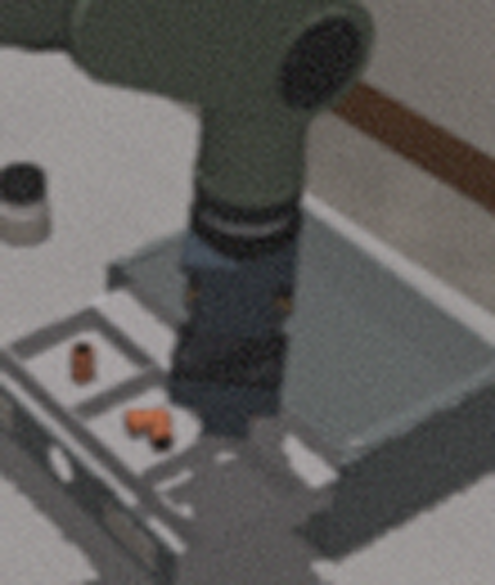

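The tee compartment is empty and the tee is in the jaws. Carry it to the brick.

>>> arm_command(
  slide=[
    [0,-0.7,0.35],
    [0,-2.1,1.05],
    [0,-4.2,2.1],
    [0,-6.5,3.3],
    [0,-9,4.5],
    [0,-11.5,5.8],
    [0,-14,7.1],
    [0,-16.5,8.3],
    [0,-19,9.6],
    [0,-21.3,10.8],
    [0,-23.3,11.8],
    [0,-24.7,12.5],
    [0,-25.43,12.85],
    [0,-25.43,12.85],
    [0,-25.43,12.85],
    [0,-25.43,12.85],
  ],
  turn=[
    [0.05,0,0],
    [0.1,0,0],
    [0.16,0,0],
    [0.22,0,0],
    [0.28,0,0],
    [0.34,0,0],
    [0.4,0,0],
    [0.46,0,0],
    [0.52,0,0],
    [0.58,0,0],
    [0.64,0,0],
    [0.69,0,0],
    [0.724,0,0],
    [0.724,0,0],
    [0.724,0,0],
    [0.724,0,0],
  ],
  grip=[255,255,255,255,255,255,255,255,255,255,255,255,255,255,255,255],
)

```text
time_s: 27.32
ee_pos: [432.2, -330.0, 159.4]
ee_rot: [-152.3, 89.9, 117.8]
force: [-0.4, 0.1, -1.2]
gripper_width: 33.2
```

```bash
python3 pl.py commit 0 -25.43 12.85 .724 432 -331 76 0;  python3 - <<'E'
from h import *
print(env.state()["ee_pos"],env.state()["gripper_width"])
for n in("side",):
    p,d=env.grab_frame(n); cv2.imwrite(f"pics/{n}12.png",p[:,:,::-1])
s=cv2.imread("pics/side12.png")[190:340,270:430];cv2.imwrite("pics/c21.png",cv2.resize(s,None,fx=4,fy=4,interpolation=cv2.INTER_CUBIC))
E
```

```text
cmd [ 432.06 -331.    159.98    0.  ]
[432.0, -331.0, 76.0, 0.0] slide [8.4, -0.01, -0.0] turn 0.0
[ 432.15626538 -329.95997108  159.41392515] 33.229306695554044
```

View pics/c21.png

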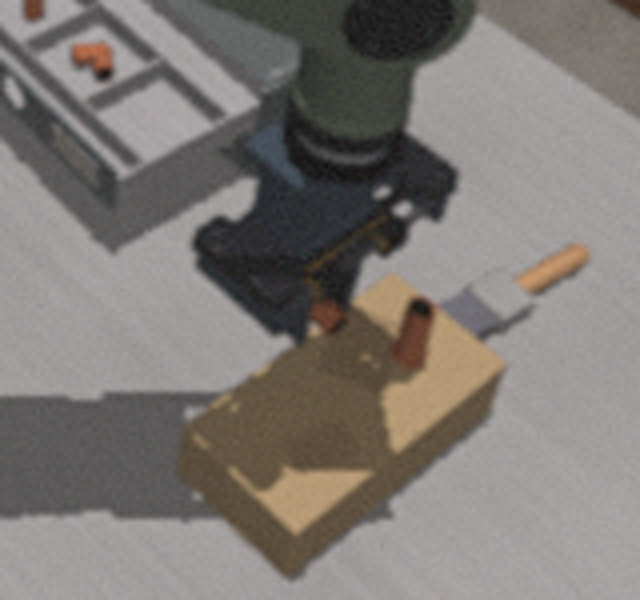

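>>> arm_command(
  slide=[
    [1.5,0,0],
    [3.5,0,0],
    [5.5,0,0],
    [7,0,0],
    [7.7,0,0],
    [8.1,0,0],
    [8.3,0,0],
    [8.4,0,0],
    [8.4,0,0],
    [8.4,0,0],
  ],
  turn=[
    [0,0,0],
    [0,0,0],
    [0,0,0],
    [0,0,0],
    [0,0,0],
    [0,0,0],
    [0,0,0],
    [0,0,0],
    [0,0,0],
    [0,0,0],
  ],
  grip=[255,255,255,255,255,255,255,255,255,255],
)

```text
time_s: 28.2
ee_pos: [432.5, -331.3, 76.7]
ee_rot: [55.2, 89.9, -34.8]
force: [0.0, -1.0, -0.6]
gripper_width: 33.5
```

>>> arm_command(
  slide=[
    [0.05,0,0],
    [0.1,0,0],
    [0.1,0,0],
  ],
  turn=[
    [0,0,0],
    [0,0,0],
    [0,0,0],
  ],
  grip=[255,255,255],
)

```text
time_s: 28.45
ee_pos: [432.1, -331.1, 75.1]
ee_rot: [59.8, 90.0, -30.2]
force: [0.2, 0.1, -0.8]
gripper_width: 33.3
```

>>> arm_command(
  slide=[
    [0.05,0,0],
    [0.1,0,0],
    [0.1,0,0],
  ],
  turn=[
    [0,0,0],
    [0,0,0],
    [0,0,0],
  ],
  grip=[255,255,255],
)

```text
time_s: 28.7
ee_pos: [432.1, -331.1, 75.0]
ee_rot: [56.6, 90.0, -33.4]
force: [-1.7, 1.9, 6.2]
gripper_width: 33.2
```

It's touching down at TCP z=75.0, the height expected. I'll release to about 46 mm and go up.

>>> arm_command(
  slide=[
    [-0.1,0,0],
    [-0.1,0,0],
    [-0.1,0,0],
    [-0.1,0,0],
    [-0.1,0,0],
    [-0.5,0,0],
    [-1.5,0,0],
    [-3.5,0,0],
    [-6,0,0],
    [-8.5,0,0],
    [-8.5,0,0],
  ],
  turn=[
    [0,0,0],
    [0,0,0],
    [0,0,0],
    [0,0,0],
    [0,0,0],
    [0,0,0],
    [0,0,0],
    [0,0,0],
    [0,0,0],
    [0,0,0],
    [0,0,0],
  ],
  grip=[126,126,126,126,126,126,126,126,126,126,126],
)

```text
time_s: 29.62
ee_pos: [434.7, -333.0, 164.8]
ee_rot: [51.9, 89.4, -38.1]
force: [1.1, -0.2, 0.4]
gripper_width: 46.1
```

```bash
python3 pl.py commit 8.6 0 0 0; python3 pl.py commit -8.5 0 0 0 541.5 21.2 160 -35;  python3 - <<'E'
from fit import *
print(env.state()["ee_pos"],env.state()["gripper_width"])
for n in("side","top"):
    p,d=env.grab_frame(n); cv2.imwrite(f"pics/{n}13.png",p[:,:,::-1]);np.savez(f"pics/{n}13.npz",p=p,d=d)
print(fit("side",np.load("pics/side13.npz"),"elbow",(546,18),71))
s=cv2.imread("pics/side13.png")[190:340,270:430];cv2.imwrite("pics/c22.png",cv2.resize(s,None,fx=4,fy=4,interpolation=cv2.INTER_CUBIC))
E
```

```text
cmd [ 432.06 -331.     73.98    0.  ]
cmd [ 432.06 -331.    158.98    0.  ]
[541.5, 21.2, 160.0, -35.0] slide [-0.1, 10.94, -35.22] turn 0.611
[ 434.66204798 -333.04235607  164.76336848] 46.08540321188957
(array([542.5,  26.1, 145.6]), np.float64(0.7), 56.0)
```

View pics/c22.png

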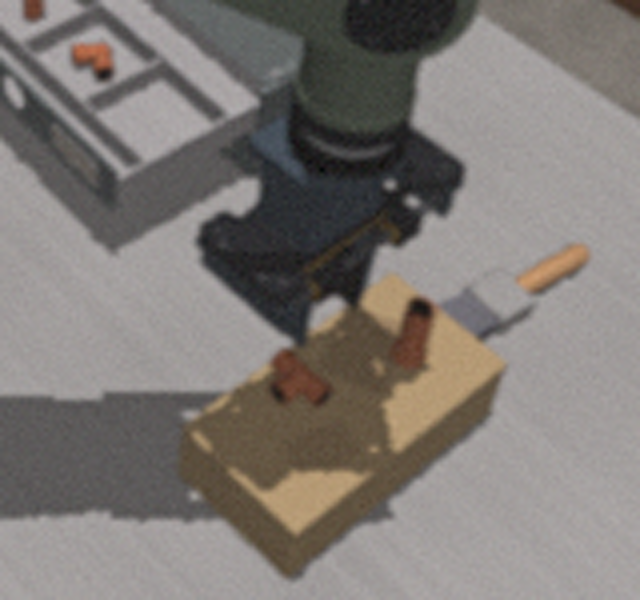

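The tee lies flat on the brick (side view about (345,284)). Now the elbow.

>>> arm_command(
  slide=[
    [0,0.3,-1],
    [0,0.9,-3],
    [0,1.9,-6],
    [0,2.8,-9],
    [0,3.7,-12],
    [0,4.7,-15],
    [0,5.6,-18],
    [0,6.5,-21],
    [0,7.5,-24],
    [0,8.4,-27],
    [0,9.3,-30],
    [0,10.2,-33],
    [0,10.7,-34.5],
    [-0.1,10.94,-35.22],
    [-0.1,10.94,-35.22],
    [-0.1,10.94,-35.22],
    [-0.1,10.94,-35.22],
    [-0.1,10.94,-35.22],
  ],
  turn=[
    [0.05,0,0],
    [0.1,0,0],
    [0.15,0,0],
    [0.2,0,0],
    [0.25,0,0],
    [0.3,0,0],
    [0.35,0,0],
    [0.4,0,0],
    [0.45,0,0],
    [0.5,0,0],
    [0.55,0,0],
    [0.6,0,0],
    [0.611,0,0],
    [0.611,0,0],
    [0.611,0,0],
    [0.611,0,0],
    [0.611,0,0],
    [0.611,0,0],
  ],
  grip=[128,128,128,128,128,128,128,128,128,128,128,128,128,128,128,128,128,128],
  newtons=15,
)

```text
time_s: 31.22
ee_pos: [541.0, 20.0, 159.8]
ee_rot: [-32.4, 90.0, -157.5]
force: [-0.2, 0.4, 0.3]
gripper_width: 45.8
```

>>> arm_command(
  slide=[
    [1.5,0,0],
    [3.5,0,0],
    [5,0,0],
    [6,0,0],
    [6.6,0,0],
    [7,0,0],
    [7.3,0,0],
    [7.6,0,0],
    [7.6,0,0],
  ],
  turn=[
    [0,0,0],
    [0,0,0],
    [0,0,0],
    [0,0,0],
    [0,0,0],
    [0,0,0],
    [0,0,0],
    [0,0,0],
    [0,0,0],
  ],
  grip=[128,128,128,128,128,128,128,128,128],
)

```text
time_s: 31.97
ee_pos: [541.6, 21.2, 84.0]
ee_rot: [145.6, 90.0, 20.6]
force: [-0.6, 0.4, 0.5]
gripper_width: 45.3
```

```bash
python3 pl.py commit -.1 10.94 -35.22 .611; python3 pl.py commit 7.6 0 0 0;  python3 - <<'E'
from fit import *
print(env.state()["ee_pos"],env.state()["gripper_width"],env.state()["ee_rot"])
p,d=env.grab_frame("side"); cv2.imwrite(f"pics/side14.png",p[:,:,::-1])
s=cv2.imread("pics/side14.png")[130:250,230:350];cv2.imwrite("pics/c23.png",cv2.resize(s,None,fx=5,fy=5,interpolation=cv2.INTER_CUBIC))
E
```

```text
cmd [541.46  21.2  159.98 -35.01]
cmd [541.46  21.2   83.98 -35.01]
[541.55387684  21.17322449  83.95646217] 45.274426888878025 [145.57256406  89.98573372  20.5632204 ]
```

View pics/c23.png

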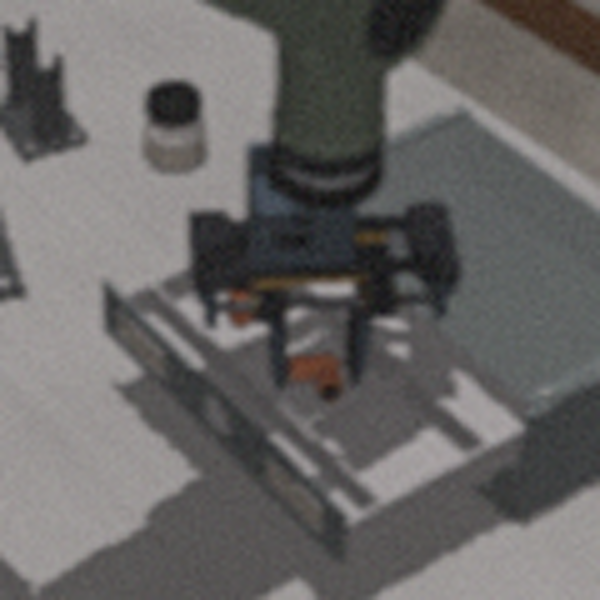

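>>> arm_command(
  slide=[
    [0.3,0,0],
    [0.6,0,0],
    [0.9,0,0],
    [1.2,0,0],
    [1.4,0,0],
    [1.4,0,0],
    [1.4,0,0],
  ],
  turn=[
    [0,0,0],
    [0,0,0],
    [0,0,0],
    [0,0,0],
    [0,0,0],
    [0,0,0],
    [0,0,0],
  ],
  grip=[128,128,128,128,128,128,128],
)

```text
time_s: 32.6
ee_pos: [541.4, 21.2, 69.8]
ee_rot: [-73.5, 90.0, 161.5]
force: [0.4, -0.1, 0.5]
gripper_width: 45.7
```

>>> arm_command(
  slide=[
    [0,0,0],
    [0,0,0],
    [0,0,0],
    [0,0,0],
    [0,0,0],
    [0,0,0],
    [0,0,0],
    [0,0,0],
  ],
  turn=[
    [0,0,0],
    [0,0,0],
    [0,0,0],
    [0,0,0],
    [0,0,0],
    [0,0,0],
    [0,0,0],
    [0,0,0],
  ],
  grip=[255,255,255,255,255,255,255,255],
)

```text
time_s: 33.27
ee_pos: [541.6, 21.2, 70.1]
ee_rot: [135.2, 90.0, 10.2]
force: [0.3, -0.0, 0.9]
gripper_width: 35.2
```

35.2 mm, against the expected 36 mm. Lift with more grip.

>>> arm_command(
  slide=[
    [0,0,0],
    [-0.3,0,0],
    [-0.8,0,0],
    [-1.5,0,0],
    [-2.5,0,0],
    [-4,0,0],
    [-6,0,0],
    [-8,0,0],
    [-9,0,0],
    [-9,0,0],
    [-9,0,0],
  ],
  turn=[
    [0,0,0],
    [0,0,0],
    [0,0,0],
    [0,0,0],
    [0,0,0],
    [0,0,0],
    [0,0,0],
    [0,0,0],
    [0,0,0],
    [0,0,0],
    [0,0,0],
  ],
  grip=[255,255,255,255,255,255,255,255,255,255,255],
  newtons=25,
)

```text
time_s: 34.18
ee_pos: [541.5, 21.2, 160.4]
ee_rot: [129.8, 89.9, 4.8]
force: [-0.2, 0.4, -1.0]
gripper_width: 35.1
```

```bash
python3 pl.py commit -7.6 0 0 0 375 -330 160 -90;  python3 - <<'E'
from fit import *
print(env.state()["ee_pos"],env.state()["gripper_width"],env.state()["ee_rot"])
for n in("side","top"):
    p,d=env.grab_frame(n); cv2.imwrite(f"pics/{n}15.png",p[:,:,::-1]);np.savez(f"pics/{n}15.npz",p=p,d=d)
print(fit("top",np.load("pics/top15.npz"),"tee",(432,-331),76),fit("side",np.load("pics/side15.npz"),"tee",(432,-331),76))
s=cv2.imread("pics/side15.png")[110:250,230:350];cv2.imwrite("pics/c24.png",cv2.resize(s,None,fx=4.2,fy=4.2,interpolation=cv2.INTER_CUBIC))
s=cv2.imread("pics/top15.png")[145:245,375:430];cv2.imwrite("pics/c25.png",cv2.resize(s,None,fx=6,fy=6,interpolation=cv2.INTER_CUBIC))
E
```

```text
cmd [541.46  21.2  159.98 -35.01]
[375.0, -330.0, 160.0, -90.0] slide [-0.0, 6.51, 38.32] turn 0.96
[541.49384652  21.1843727  160.40167037] 35.12385981583974 [129.82242096  89.93606386   4.8125072 ]
(array([ 435.8, -334.2,  166.7]), np.float64(376.7), 598.0) (array([ 419. , -348.6,   61. ]), np.float64(301.1), 510.0)
```

View pics/c24.png

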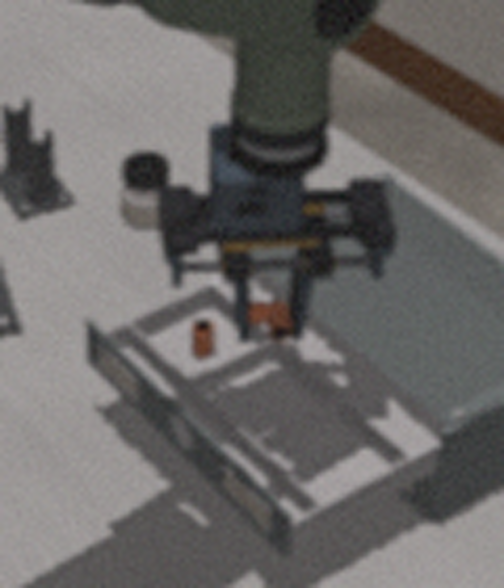

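View pics/c25.png

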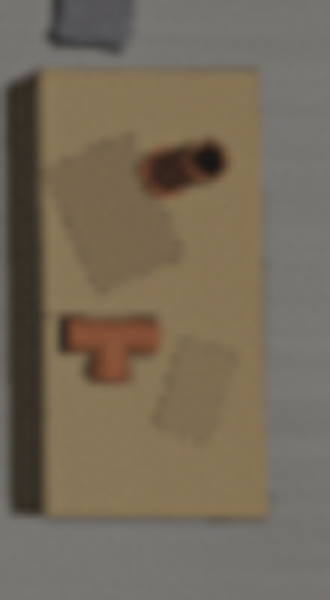

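The tee sits wholly on the brick (top px about (393,202)). The elbow is level in the jaws. I'll carry it to the free end of the brick.

```bash
python3 pl.py 371 -333 160 -90
```

```text
cmd [541.46  21.2  159.98 -35.01]
[371.0, -333.0, 160.0, -90.0] slide [-0.0, 6.36, 38.79] turn 0.96
```

>>> arm_command(
  slide=[
    [0,0.1,0.8],
    [0,0.4,2.5],
    [0,0.8,5],
    [0,1.3,8],
    [0,1.8,11],
    [0,2.3,14],
    [0,2.8,17],
    [0,3.3,20],
    [0,3.8,23],
    [0,4.3,26],
    [0,4.8,29],
    [0,5.2,32],
    [0,5.7,35],
    [0,6.1,37.3],
    [0,6.36,38.79],
    [0,6.36,38.79],
    [0,6.36,38.79],
    [0,6.36,38.79],
    [0,6.36,38.79],
  ],
  turn=[
    [0.04,0,0],
    [0.1,0,0],
    [0.17,0,0],
    [0.24,0,0],
    [0.31,0,0],
    [0.38,0,0],
    [0.45,0,0],
    [0.52,0,0],
    [0.59,0,0],
    [0.66,0,0],
    [0.73,0,0],
    [0.8,0,0],
    [0.87,0,0],
    [0.93,0,0],
    [0.96,0,0],
    [0.96,0,0],
    [0.96,0,0],
    [0.96,0,0],
    [0.96,0,0],
  ],
  grip=[255,255,255,255,255,255,255,255,255,255,255,255,255,255,255,255,255,255,255],
)

```text
time_s: 35.87
ee_pos: [371.2, -331.9, 159.4]
ee_rot: [-60.1, 89.9, 120.0]
force: [0.6, -0.0, 0.4]
gripper_width: 35.4
```

>>> arm_command(
  slide=[
    [1.5,0,0],
    [3.5,0,0],
    [5.5,0,0],
    [7,0,0],
    [7.7,0,0],
    [8.1,0,0],
    [8.3,0,0],
    [8.4,0,0],
    [8.4,0,0],
    [8.4,0,0],
  ],
  turn=[
    [0,0,0],
    [0,0,0],
    [0,0,0],
    [0,0,0],
    [0,0,0],
    [0,0,0],
    [0,0,0],
    [0,0,0],
    [0,0,0],
    [0,0,0],
  ],
  grip=[255,255,255,255,255,255,255,255,255,255],
)

```text
time_s: 36.7
ee_pos: [371.5, -333.3, 76.6]
ee_rot: [139.8, 89.9, -40.2]
force: [0.5, 1.7, -0.7]
gripper_width: 35.3
```

>>> arm_command(
  slide=[
    [0.05,0,0],
    [0.1,0,0],
    [0.1,0,0],
  ],
  turn=[
    [0,0,0],
    [0,0,0],
    [0,0,0],
  ],
  grip=[255,255,255],
)

```text
time_s: 36.95
ee_pos: [371.0, -333.1, 75.1]
ee_rot: [157.1, 90.0, -22.9]
force: [0.2, 0.2, -0.8]
gripper_width: 35.2
```

>>> arm_command(
  slide=[
    [0.05,0,0],
    [0.1,0,0],
    [0.1,0,0],
  ],
  turn=[
    [0,0,0],
    [0,0,0],
    [0,0,0],
  ],
  grip=[255,255,255],
)

```text
time_s: 37.2
ee_pos: [371.1, -333.1, 75.0]
ee_rot: [147.2, 90.0, -32.8]
force: [-1.3, 1.7, 7.5]
gripper_width: 35.3
```

Contact again at 75.0. Release, rise and back away from the cameras' line of sight.

>>> arm_command(
  slide=[
    [-0.1,0,0],
    [-0.1,0,0],
    [-0.1,0,0],
    [-0.1,0,0],
    [-0.1,0,0],
    [-0.5,0,0],
    [-1.5,0,0],
    [-3.5,0,0],
    [-6,0,0],
    [-9,0,0],
    [-12,0,0],
    [-15,0,0],
    [-15,0,0],
  ],
  turn=[
    [0,0,0],
    [0,0,0],
    [0,0,0],
    [0,0,0],
    [0,0,0],
    [0,0,0],
    [0,0,0],
    [0,0,0],
    [0,0,0],
    [0,0,0],
    [0,0,0],
    [0,0,0],
    [0,0,0],
  ],
  grip=[126,126,126,126,126,126,126,126,126,126,126,126,126],
)

```text
time_s: 38.28
ee_pos: [373.6, -335.3, 231.0]
ee_rot: [137.6, 89.2, -42.4]
force: [0.7, 0.7, 0.3]
gripper_width: 46.2
```

```bash
python3 pl.py commit 0 6.36 38.79 .96; python3 pl.py commit -6.4 0 0 0 400 -50 230 -90
```

```text
cmd [ 371.02 -333.01  159.98  -90.01]
cmd [ 371.02 -333.01  223.98  -90.01]
[400.0, -50.0, 230.0, -90.0] slide [-0.6, -28.3, -2.89] turn -0.0
```

>>> arm_command(
  slide=[
    [0,-1,0],
    [0,-4,0],
    [0,-7,0],
    [0,-10,0],
    [0,-13,0],
    [0,-16,0],
    [0,-19,0],
    [0,-22,0],
    [0,-24,0],
    [0,-25,0],
    [0,-25,0],
    [0,-25,0],
  ],
  turn=[
    [0,0,0],
    [0,0,0],
    [0,0,0],
    [0,0,0],
    [0,0,0],
    [0,0,0],
    [0,0,0],
    [0,0,0],
    [0,0,0],
    [0,0,0],
    [0,0,0],
    [0,0,0],
  ],
  grip=[126,126,126,126,126,126,126,126,126,126,126,126],
)

```text
time_s: 39.28
ee_pos: [370.2, -82.4, 223.3]
ee_rot: [-7.6, 89.9, 172.5]
force: [-0.7, -0.2, -0.9]
gripper_width: 46.5
```

Run:
```python
from fit import *
t=np.radians(-3.05);ex=np.array([np.cos(t),np.sin(t)]);ey=np.array([-ex[1],ex[0]])
for n in("side","top"):
    p,d=env.grab_frame(n); cv2.imwrite(f"pics/{n}16.png",p[:,:,::-1]);np.savez(f"pics/{n}16.npz",p=p,d=d)
    W=cloud(n,d);L=np.stack([(W[...,:2]-[703,13.2])@ex,(W[...,:2]-[703,13.2])@ey],-1)
    for lo,hi,nm in((60,98,"upper"),(8,42,"lower")):
        b=(d>0)&(abs(L[...,1])<138)&(abs(L[...,1])>50)&(W[...,2]>lo)&(W[...,2]<hi)&(L[...,0]<-60)&(L[...,0]>-262)
        print(n,nm,b.sum(),np.percentile(L[b][:,0],[2,10,50]).round(1) if b.sum() else 0)
    b=(d>0)&(abs(W[...,0]-400)<60)&(abs(W[...,1]+331)<27)&(W[...,2]>72)&(W[...,2]<110);print("fittings z",np.percentile(W[b][:,2],[50,95]).round(1))
    b=(d>0)&(abs(W[...,0]-520)<40)&(abs(W[...,1]+362)<40)&(W[...,2]>85);print("stub",W[b].mean(0).round(1))
    print("jar",[np.round(r["point"]).tolist() for r in env.search_frame(n,"jar")][:1])
s=cv2.imread("pics/side16.png");cv2.imwrite("pics/c26.png",cv2.resize(s[190:340,270:430],None,fx=4,fy=4,interpolation=cv2.INTER_CUBIC))
cv2.imwrite("pics/c27.png",cv2.resize(s[110:250,190:360],None,fx=4,fy=4,interpolation=cv2.INTER_CUBIC))
s=cv2.imread("pics/top16.png")[145:245,375:430];cv2.imwrite("pics/c28.png",cv2.resize(s,None,fx=6,fy=6,interpolation=cv2.INTER_CUBIC))
```

```text
side upper 1114 [-251.2 -248.8 -136.7]
side lower 31 [-96.9 -96.1 -93. ]
fittings z [81.7 86.4]
stub [ 517.9 -366.   110. ]
jar []
top upper 1913 [-247.7 -224.8 -142.8]
top lower 0 0
fittings z [81.6 86.3]
stub [ 522.9 -362.2  114. ]
jar [[672.0, 350.0, 63.0]]
```

View pics/c26.png

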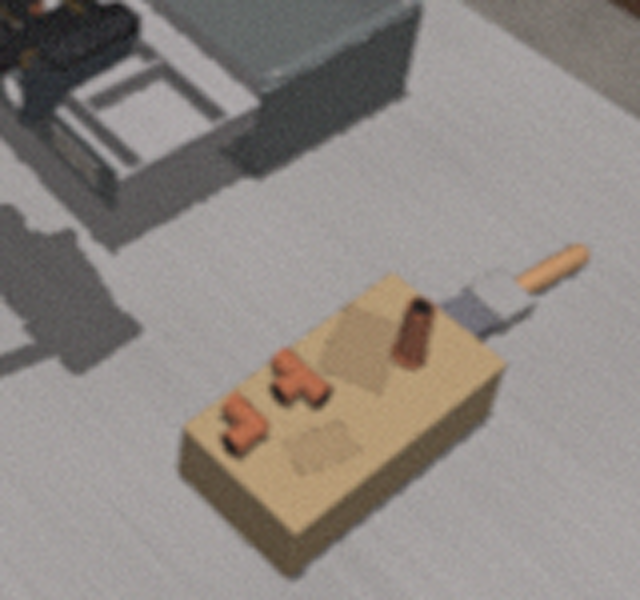

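View pics/c27.png

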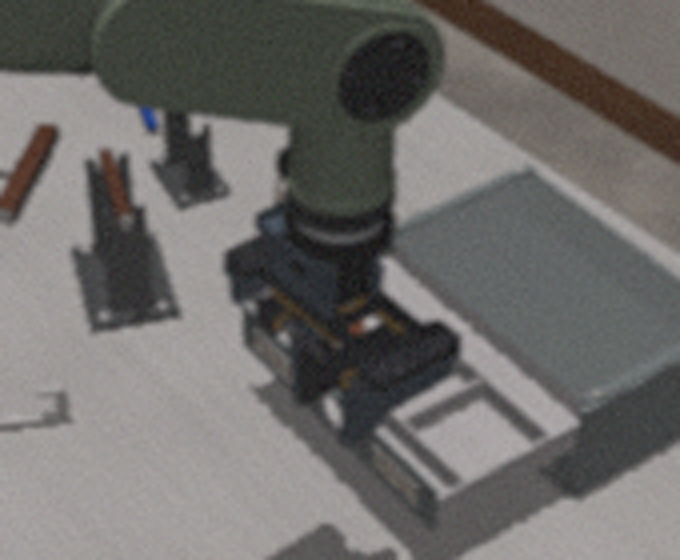

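View pics/c28.png

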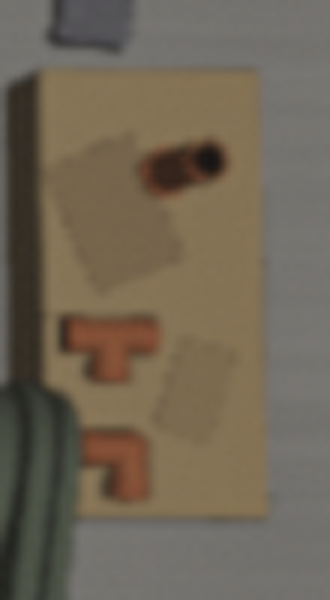

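```bash
python3 -c "
from workcell import env
print(env.job_done())"
```

```text
the job is handed in; nothing more can be done
None
```

The job is handed in, at about 39 s on the robot's clock. The tray is out, the hook is back in its rest, and the tee and elbow are on the brick. The judge reports no verdict.

**What I did**
- **Tray:** I used the smallest hook, the one hanging in the 90 x 130 mm rest, to pull the upper tray out by its finger hole. The pull rose from about 2 N to 9.5 N at the stop.
- **Hook:** I hung it back in its rest. Contact was felt as it seated.
- **Fittings:** The tee and then the elbow went onto the brick. Each was lowered until it touched before I released it.

**What the last checks showed**
- **Brick:** Both fittings lie flat and clear of the stub, the dark patches and each other. The stub reads within 1 mm of where it stood.
- **Case:** The tray front reads about 249–251 mm ahead of the case centre, with 250 mm expected at the stop. The lower tray is shut.
- **Hook:** It is visible in its rest.

**Checks that failed or were weak**
- **Tee position:** The automatic fit on the brick failed because its colour mask picked up the brick too. I judged the tee by the pictures and the touchdown height instead.
- **Jar:** The side camera missed it in the last look. The top camera put it within about 4 mm of its first detection.
- **Coupling:** The gripper nearly hid it in the last picture. It stood upright in its compartment after the elbow was lifted out.
- **Elbow:** In the last top view the arm hid part of its left end. The side view shows it whole on the brick.

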